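Free a seized brake pad pin and stand the pad on edge

TASK

Work the seized pin out of the brake caliper by twisting it back and forth while you pull it gently upward, without lifting the caliper off its cradle, and leave the pin in the steel tray. Then lift the brake pad out, lay it on the sloped rest and let go of it, take it again from there and stand it on its long straight edge, ear upward, on the flat steel plate, and let go. Leave the socket, can, jar and piston standing where they are.

Things in the scene. Friction and masses are not known exactly. Their poses are not given: they have to be found in the camera images.
- cradle: Dark steel base 130 x 100 x 12 mm (x -60 to 70, y +-50), fixed, carrying the aluminium brake caliper. Origin at the bench; z up; x runs from the jaw (x -50 to -24, y +-38, top 53 mm above the bench) to the bored boss (+x). The pad lies on a bed 36 mm wide in y, top 45 mm above the bench, so both pad ends overhang it by 12 mm and can be gripped.
- caliper (a joint): Lift of the caliper off its cradle, m; 0 = seated. Slides up on two posts, held down only by its weight (lifts at about 16 N). Pulled straight, the seized pin resists with 35 to 46 N (25 N or so once risen 8 mm) and drags the caliper up; while being turned it slides with far less: rise some 4 mm per stroke of about 1 rad, back and forth. Loose after 21 mm.
- bore_mouth (a point): Centre of the upper mouth of the vertical 17 mm bore in the caliper, 34 mm from the cradle origin along the cradle's x, 45 mm above the bench when the caliper is seated. The bore is 31 mm deep and open below.
- pin: Steel pin, 89 mm long, 90 g, upright in the bore through the eye of the pad's ear, at any yaw. Origin at its foot's centre (14 mm above the bench at the start), z to its head. 12 mm shank to 36 mm, 20 mm collar 36-41 mm (rests on the ear), 12 mm neck to 61 mm, flat tab head 61-89 mm. Its foot must rise 31 mm to clear the bore.
- pin_tab (a point): Centre of the flat tab head of the pin, on its axis 75 mm above its foot. The tab is 10 mm thick along the pin's x, 26 mm wide along the pin's y, 28 mm high.
- pin_mid (a point): Point on the pin's axis 45 mm above its foot, half way along.
- pad: Brake pad, 120 to 190 g: steel backing 40 (x) x 60 (y) x 5 mm, dark lining 39 x 52 x 9 mm on it (14 mm thick in all). Origin at the centre of the backing's underside; x towards the ear, y along the length, z to the lining. Starts flat in the caliper, lining up, underside 45 mm above the bench. Grip it by its two ends, 60 mm apart in y.
- pad_eye (a point): Centre of the 15 mm eye in the pad's ear, at pad x = 34 mm. The ear is steel, 28 mm wide, 5 mm thick, and sticks out of the middle of one long side from x = 20 to 48 mm.
- pad_edge (a point): Middle of the pad's long straight edge opposite the ear (pad x = -20 mm, z = 7 mm), a flat 60 mm long and 14 mm thick: the edge to stand it on.
- rest: Sloped rest, fixed: grey base 110 x 90 x 10 mm, steel face 30 mm wide (y) and 56 mm long sloping at 45 degrees, rising towards rest +x; a 13 mm lip closes the low end. Origin at the bench under the face's middle, z up. The pad lies on it lining up, straight edge against the lip, ear up the slope, pad y along rest y, both ends overhanging.
- rest_face (a point): Point on the sloped face where the pad's origin comes when the pad lies against the lip: 2 mm below the middle of the face, about 51 mm above the bench.
- tray: Open steel tray, fixed, 150 x 120 mm outside, walls 26 mm high and 4 mm thick. Origin at the centre of its underside at the bench, z up.
- plate: Flat square steel plate, fixed, 130 x 130 x 12 mm, nothing on it. Origin at the centre of its underside at the bench; its top is 12 mm above the bench, z up.
- socket: Bystander: steel socket, upright tube 28 mm diameter, 38 mm high; origin at the centre of its underside.
- spray: Bystander: grey can, 52 mm diameter, 150 mm high; origin at the centre of its underside.
- jar: Bystander: amber jar, 60 mm diameter, 70 mm high; origin at the centre of its underside.
- piston: Bystander: aluminium piston, 50 mm diameter, 45 mm high; origin at the centre of its underside.
There are look-alikes about, which are no part of the job. What is shaped like the pin but yellow is not meant. Leave any purple look-alike of the pad alone.

How it is judged:
By the outcome, as a careful person would: the job done as asked, in the order asked, and still so for the second after the job is handed in, with the robot touching nothing.
It also fails if it takes over 72 s, if anything falls off the work surface, if the arm or the gripper's body presses on something with over 40 N, if the wrist force passes 120 N, or if a joint passes its speed limit or range.

ROBOT

A 6-joint arm with a two-finger parallel gripper is mounted at the origin on the work surface. World frame = base frame: x ahead of the robot, y to its left, z up, the work surface at z = 0. Lengths are in m, angles in degrees, forces in N, time in s.
With the tool pointing down it reaches from about 0.375 to 0.9 m from the base axis. Payload 3.1 kg.
Tool frame: the origin (TCP) lies at the very end of the fingers, on their centre line; the grasp point (between the pads) lies behind it (bot.grip_depth is the z of the grasp point in the tool frame, in m); z points along the fingers, y is the direction in which the jaws open and shut (so a half turn about z gives the same grasp; the last joint's range is limited). The gripper opens to 87 mm and grips with 3 to 60 N. Pads are 19 mm wide; open, the fingers measure 117 mm over their backs; the gripper's body (75 mm by 190 mm) begins 51 mm behind the grasp point.
Start: joints at [58.127, 30.224, 82.088, -0, 67.689, -10.227], TCP at [0.231, 0.581, 0.201] pointing down, gripper open.
Joint ranges: [-176.69, 176.69], [-43.24, 126.21], [12.49, 139.97], [-82, 262], [0, 151.66], [-163.58, 163.58]. Speed limits (degrees/s): [159.86, 159.86, 180, 180, 180, 180].

INTERFACE

Orientations are given as a 3x3 rotation matrix whose columns are the frame's x, y, z axes.
In Python, from rig import bot, vision gives the robot as it stands. The module is installed in compiled form; this text tells all that it offers.
- The arm moves only by the shell command python3 -m jog 'ROWS'. ROWS is JSON, a list of rows, each a list of 3 entries, a list of its own where there are three numbers: the shift along the tool's x, y, z in mm, then the turn, a rotation vector about the tool's x, y, z in degrees, then the closure, from 0 (fully open) to 1 (shut). In form: [[[dx, dy, dz], [wx, wy, wz], fingers], ...]. A call has 1 to 12 rows; each row is the pose to reach, as a shift and turn from the pose commanded when the call began, along the tool's axes at that moment; what a row does not reach only later rows make up. A row lasts 1/12 s, in which the tool goes at most 41.7 mm and 7.16 degrees, less where a joint would pass 70% of its speed; a pose out of reach is approached as far as the arm can. A call with a gripper value outside its range is refused whole. The fingers move at their own pace and stop on an object; the grip force is fixed at half the most. Time passes only in rows, so rows that repeat a pose let the fingers close. It gives the time, the measured TCP pose, the force and the opening at its end, in the units of the state.
- bot.read_state(): the state, without advancing time (a new reading comes with each control period).
- vision.capture(name): name is "scene" or "side" or "wrist"; returns the picture (400x640x3 uint8, red, green, blue); there is no depth.
- vision.camera_info(name): a dict with "intrinsics" (3x3 intrinsics, pixels), "camera_from_world" (4x4, takes a point from world to camera coordinates); the wrist camera has in their place "mount" (4x4, takes a point from camera to tool coordinates, whose origin is the TCP and whose axes are the flange's). Camera axes: x right, y up, looking along -z (the intrinsics and any distortion apply to the point x, -y, -z); pixel columns grow to the right and rows downward; lengths in m; the calibration is good to about 2 mm. A picture is of the moment at which its call begins: read the wrist's pose just before it. camera_info takes no time and is no camera call.
- bot.hand_in(): hands the job in, once; it reports no verdict.
The state is a dict: "time_s": time; "joint_positions": joint angles; "qvel": joint speeds; "tau": joint torques, N m; "position": TCP position; "tcp_rot": TCP orientation; "force": force on the tool from outside, world axes, zero at the start; "moment": the same for the moment, N m; "opening": opening from 0.0 (shut) to 1.0 (fully open).
Only numpy, scipy, OpenCV 4.12 (cv2) and the standard library are available. Lean on these libraries where they do the work, as an engineer would, in place of code of your own. Each camera call takes 0.05 s, during which the arm holds its last target. There are 200 camera calls.

## Working session

There is one attempt and no reset: what is moved stays moved. The work goes in short steps, Python scripts to look and compute and a shell command to move; the robot and the scene stay as the last step left them, time stands still between calls to the robot, and variables do not carry over. Pictures are saved under pics/ and viewed, about 8 in all and at most 12, crops included, and the job is handed in when it is done.

```bash
mkdir -p pics; ls; cat > h.py <<'E'
import numpy as np, cv2
from rig import bot, vision
def cap(n,f=None):
    s=bot.read_state(); im=vision.capture(n)
    if f: cv2.imwrite('pics/'+f,cv2.cvtColor(im,cv2.COLOR_RGB2BGR))
    return im,s
def cam(n,s=None):
    i=vision.camera_info(n); K=np.array(i['intrinsics'])
    if 'mount' in i:
        T=np.eye(4);T[:3,:3]=s['tcp_rot'];T[:3,3]=s['position']
        W=T@np.array(i['mount'])
    else: W=np.linalg.inv(np.array(i['camera_from_world']))
    return K,W,i
def ray(n,u,v,s=None):
    K,W,i=cam(n,s); d=np.linalg.inv(K)@[u,v,1]
    d=W[:3,:3]@[d[0],-d[1],-d[2]]; return W[:3,3],d/np.linalg.norm(d)
def onz(n,u,v,z,s=None):
    o,d=ray(n,u,v,s); return o+d*(z-o[2])/d[2]
def proj(n,p,s=None):
    K,W,i=cam(n,s); c=np.linalg.inv(W)@[*p,1]; q=K@[c[0],-c[1],-c[2]]; return q[:2]/q[2]
E
python3 - <<'E'
from h import *
ims=[cap(n,n+'0.png')[0] for n in('scene','side','wrist')]
for n in('scene','side','wrist'):print(n,vision.camera_info(n))
print(bot.grip_depth,bot.read_state())
E
```

```text
pics
scene {'intrinsics': array([[440.2358696 ,   0.        , 312.19561593],
       [  0.        , 440.2358696 , 201.18891232],
       [  0.        ,   0.        ,   1.        ]]), 'camera_from_world': array([[-0.73490493,  0.67790137,  0.01909121,  0.43843337],
       [-0.34795077, -0.40107375,  0.84739018,  0.11771881],
       [ 0.58210395,  0.61610841,  0.53062738, -1.41913615],
       [ 0.        ,  0.        ,  0.        ,  1.        ]])}
side {'intrinsics': array([[403.88969958,   0.        , 316.8469533 ],
       [  0.        , 403.88969958, 200.35278511],
       [  0.        ,   0.        ,   1.        ]]), 'camera_from_world': array([[ 0.87288192, -0.48755163,  0.01924993, -0.54670962],
       [ 0.31887685,  0.59986998,  0.73380758, -0.27643816],
       [-0.36931654, -0.63438901,  0.67908459, -0.98259076],
       [ 0.        ,  0.        ,  0.        ,  1.        ]])}
wrist {'intrinsics': array([[298.0834686 ,   0.        , 317.29004583],
       [  0.        , 298.0834686 , 196.68698332],
       [  0.        ,   0.        ,   1.        ]]), 'mount': array([[ 9.71656481e-04, 
[... 397 characters left out ...]
+01,  8.21388343e+01, -4.81523654e-04,
        6.76881770e+01, -1.02282771e+01]), 'qvel': array([-0.14724644, -0.08259074, -0.23108724, -0.05784332,  0.09313828,
        0.05800315]), 'tau': array([ 2.25471927e-04, -4.40431809e+01, -1.76843584e+01,  6.32989733e-02,
        5.52119664e-02, -1.18629741e-04]), 'position': array([0.23022136, 0.58042662, 0.20049979]), 'tcp_rot': array([[-9.29478660e-01,  3.68874890e-01, -8.57788914e-04],
       [ 3.68875779e-01,  9.29477658e-01, -1.39417381e-03],
       [ 2.83019919e-04, -1.61227236e-03, -9.99998660e-01]]), 'force': array([0.26090389, 0.18583588, 0.02590832]), 'moment': array([ 0.00592966, -0.01247775,  0.01186819]), 'opening': 1.000484401269671}
```

View pics/scene0.png

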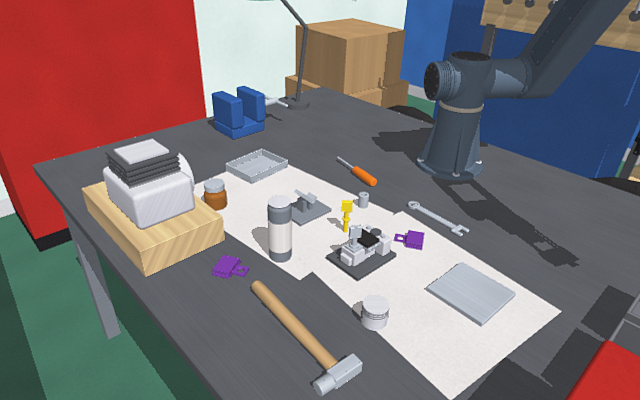

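View pics/side0.png

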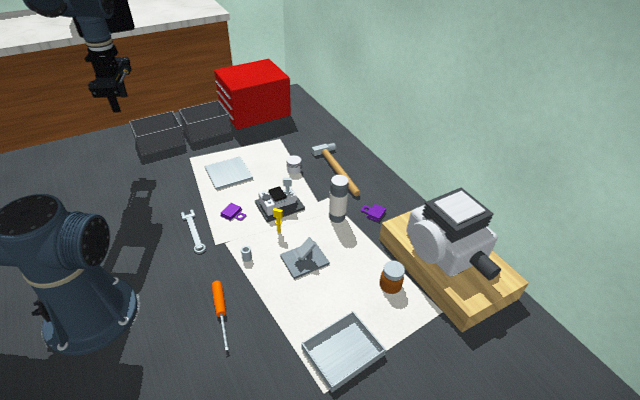

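The scene view shows the pin at about (355,235) on the cradle (362,258), with the yellow decoy at (347,215). The rest is at (307,207), the tray at (257,165), the plate at (470,292), the can at (280,228), the piston at (375,312), the jar at (215,195) and the socket at (363,200). The side view agrees: cradle (279,203), rest (305,257), tray (343,352), plate (229,172).

```bash
python3 - <<'E'
from h import *
P={'cradle':[(362,258,0.01),(279,205,.01)],'pinhead':[(355,232,.09),(288,186,.09)],'yellow':[(347,203,.08),(278,212,.08)],'rest':[(307,211,.005),(305,261,.005)],'tray':[(257,167,0),(343,354,0)],'plate':[(470,293,.012),(229,172,.012)],'can':[(280,200,.15),(339,180,.15)],'piston':[(375,300,.045),(294,158,.045)],'jar':[(215,182,.07),(393,268,.07)],'socket':[(363,194,.038),(247,249,.038)]}
for k,((u,v,z),(a,b,z2)) in P.items(): print(k,onz('scene',u,v,z).round(3),onz('side',a,b,z2).round(3))
a=cv2.imread('pics/scene0.png')[170:290,270:430]; b=cv2.imread('pics/side0.png')[160:280,220:380]
cv2.imwrite('pics/c1.png',np.hstack([cv2.resize(x,None,fx=2.5*1,fy=2.5,interpolation=2) for x in(a,b)]))
E
```

```text
cradle [0.572 0.139 0.01 ] [0.561 0.126 0.01 ]
pinhead [0.596 0.132 0.09 ] [0.587 0.11  0.09 ]
yellow [0.512 0.029 0.08 ] [0.517 0.033 0.08 ]
rest [ 0.531 -0.092  0.005] [ 0.53  -0.105  0.005]
tray [ 0.476 -0.386  0.   ] [ 0.483 -0.379  0.   ]
plate [0.491 0.363 0.012] [0.48  0.352 0.012]
can [0.695 0.001 0.15 ] [0.696 0.003 0.15 ]
piston [0.681 0.266 0.045] [0.692 0.28  0.045]
jar [ 0.687 -0.28   0.07 ] [ 0.69  -0.275  0.07 ]
socket [ 0.396 -0.018  0.038] [ 0.399 -0.017  0.038]
```

View pics/c1.png

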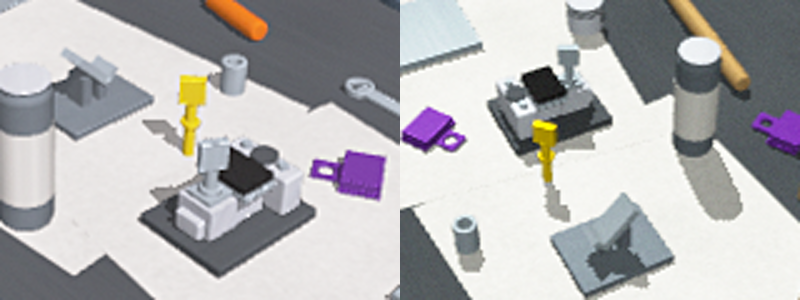

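```bash
python3 -m jog '[[[-490,-330,-50],[0,0,0],0],[[-490,-330,-50],[0,0,0],0],[[-490,-330,-50],[0,0,0],0],[[-490,-330,-50],[0,0,0],0],[[-490,-330,-50],[0,0,0],0],[[-490,-330,-50],[0,0,0],0],[[-490,-330,-50],[0,0,0],0],[[-490,-330,-50],[0,0,0],0],[[-490,-330,-50],[0,0,0],0],[[-490,-330,-50],[0,0,0],0],[[-490,-330,-50],[0,0,0],0],[[-490,-330,-50],[0,0,0],0]]'; python3 -m jog '[[[-90,-60,0],[0,0,0],0],[[-90,-60,0],[0,0,0],0],[[-90,-60,0],[0,0,0],0],[[-90,-60,0],[0,0,0],0],[[-90,-60,0],[0,0,0],0]]'; python3 - <<'E'
from h import *
im,s=cap('wrist','w1.png'); print(s['position'],s['tcp_rot'],s['joint_positions'],s['qvel'].round(2))
import pickle; pickle.dump(s,open('w1.pkl','wb'))
E
```

```text
time_s: 1.15
position: [0.5125, 0.1679, 0.2435]
tcp_rot: [[-0.929, 0.369, -0.0], [0.369, 0.929, 0.0], [0.0, -0.0, -1.0]]
force: [0.2, -0.2, -0.4]
opening: 0.995
time_s: 1.57
position: [0.5737, 0.0796, 0.2428]
tcp_rot: [[-0.928, 0.372, -0.001], [0.372, 0.928, 0.0], [0.001, -0.0, -1.0]]
force: [0.1, 0.2, 0.2]
opening: 1.001
[0.57369705 0.07956827 0.24277743] [[-9.28359301e-01  3.71681716e-01 -1.30739465e-03]
 [ 3.71681403e-01  9.28360221e-01  4.83648244e-04]
 [ 1.39349640e-03 -3.69349324e-05 -9.99999028e-01]] [-3.16626762e+00  2.40896384e+01  8.59560959e+01  2.50365682e-02
  7.00305919e+01 -7.13554617e+01] [ 2.67 -1.1   2.21  0.67  0.5   0.19]
```

View pics/w1.png

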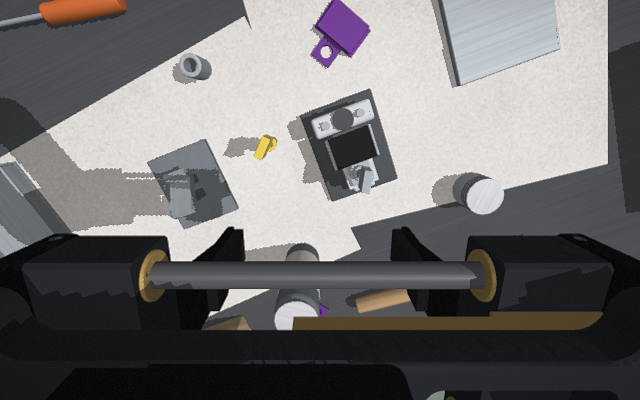

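Wrist view: the cradle base corners are at about (302,118), (370,90), (397,178) and (333,200). The pad's black lining is at (350,147) and the pin tab at (366,180). The rest is at (193,182), rising to image left or right (still to settle), and the yellow decoy is at (265,147). I'll zoom in for precise pixels.

```bash
python3 - <<'E'
import cv2,numpy as np
a=cv2.imread('pics/w1.png')
c=cv2.resize(a[80:215,280:415],None,fx=4.4,fy=4.4,interpolation=cv2.INTER_CUBIC)[:594]
r=cv2.resize(a[130:235,140:250],None,fx=1.9,fy=1.9,interpolation=cv2.INTER_CUBIC)
o=np.zeros((594,800,3),np.uint8);o[:c.shape[0],:c.shape[1]]=c[:594];o[:r.shape[0],596:596+r.shape[1]]=r[:,:204]
s=cv2.imread('pics/side0.png')[225:285,270:335]
s=cv2.resize(s,None,fx=3.1,fy=3.1,interpolation=cv2.INTER_CUBIC); o[300:300+s.shape[0],597:597+s.shape[1]]=s
cv2.imwrite('pics/c2.png',o)
E
```

```text
(no output)
```

View pics/c2.png

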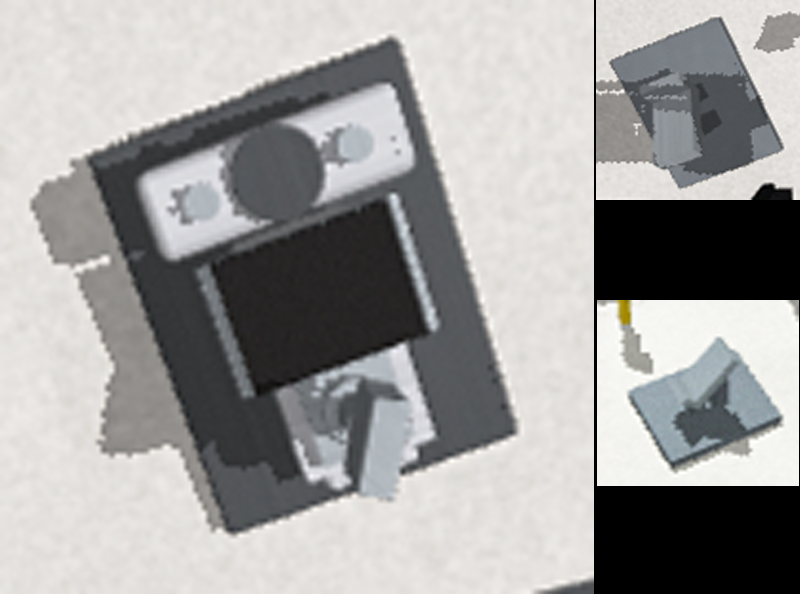

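```bash
python3 - <<'E'
from h import *
import pickle; s=pickle.load(open('w1.pkl','rb'))
f=lambda x,y,z:onz('wrist',280+x/4.4,80+y/4.4,z,s)
c=np.array([f(*p,.012) for p in[(92,155),(398,38),(516,432),(235,533)]])
print('cradle',c.round(4),[np.linalg.norm(c[i]-c[i-1]).round(4) for i in range(4)])
x=(c[3]-c[0])+(c[2]-c[1]);x/=np.linalg.norm(x);cx=np.degrees(np.arctan2(x[1],x[0]));o=c.mean(0)-x*.005
print('yaw',cx,'origin',o,'bore',o+x*.034)
l=np.array([f(*p,.059) for p in[(212,265),(390,200),(433,328),(255,397)]])
d=(l[3]-l[0])+(l[2]-l[1]);print('lining c',l.mean(0),np.degrees(np.arctan2(d[1],d[0])), [np.linalg.norm(l[i]-l[i-1]).round(4) for i in range(4)])
t=np.array([f(*p,.103) for p in[(378,393),(411,400),(392,500),(360,492)]]);d=(t[3]-t[0])+(t[2]-t[1]);print('tab',t.mean(0),np.degrees(np.arctan2(d[1],d[0])),[np.linalg.norm(t[i]-t[i-1]).round(4) for i in range(4)])
g=lambda x,y,z:onz('wrist',140+(x-596)/1.9,130+y/1.9,z,s)
r=np.array([g(*p,.01) for p in[(612,62),(719,17),(782,151),(682,187)]]);print('rest',r.round(3),r.mean(0),[np.linalg.norm(r[i]-r[i-1]).round(4) for i in range(4)])
d=r[2]-r[1];print(np.degrees(np.arctan2(d[1],d[0])))
for p in [(650,85),(690,90),(655,165),(700,155)]:print(p,[g(*p,z).round(3) for z in(.03,.07)])
# side: project tab
E
```

```text
cradle [[0.5008 0.0853 0.012 ]
 [0.5036 0.183  0.012 ]
 [0.6313 0.1793 0.012 ]
 [0.6295 0.0829 0.012 ]] [np.float64(0.1287), np.float64(0.0977), np.float64(0.1278), np.float64(0.0965)]
yaw -1.3607548712468 origin [0.56128785 0.13274132 0.012     ] bore [0.59527826 0.1319339  0.012     ]
lining c [0.56059949 0.13253801 0.059     ] -1.6833024348478098 [np.float64(0.0391), np.float64(0.0515), np.float64(0.0375), np.float64(0.0532)]
tab [0.59482875 0.1316799  0.103     ] -29.45204366005399 [np.float64(0.0259), np.float64(0.0085), np.float64(0.0262), np.float64(0.0085)]
rest [[ 0.481 -0.139  0.01 ]
 [ 0.481 -0.05   0.01 ]
 [ 0.59  -0.052  0.01 ]
 [ 0.588 -0.139  0.01 ]] [ 0.53473743 -0.09499922  0.01      ] [np.float64(0.107), np.float64(0.089), np.float64(0.1092), np.float64(0.0864)]
-1.2967260799964886
(650, 85) [array([ 0.506, -0.11 ,  0.03 ]), array([ 0.506, -0.088,  0.07 ])]
(690, 90) [array([ 0.52 , -0.086,  0.03 ]), array([ 0.518, -0.066,  0.07 ])]
(655, 165) [array([ 0.561, -0.137,  0.03 ]), array([ 0.555, -0.112,  0.07 ])]
(700, 155) [array([ 0.566, -0.102,  0.03 ]), array([ 0.56 , -0.081,  0.07 ])]
```

Cradle origin is (0.561, 0.133) with yaw −1.4°. The pin axis is at (0.595, 0.132) and the tab's thin direction is at 60.5°. The rest centre is at about (0.535, −0.095). Next I move over the pin and descend.

```bash
python3 -m jog '[[[0,56,60],[0,0,7.7],0],[[0,56,120],[0,0,7.7],0],[[0,56,120],[0,0,7.7],0],[[0,56,120],[0,0,7.7],0],[[0,56,120],[0,0,7.7],0],[[0,56,120],[0,0,7.7],0]]'; python3 - <<'E'
from h import *
im,s=cap('wrist','w2.png'); print(s['position'],s['tcp_rot'],s['joint_positions'])
for z in(.075,.103): print(proj('wrist',(.595,.1318,z),s))
im=cv2.imread('pics/w2.png')[60:330,200:440];cv2.imwrite('pics/w2c.png',cv2.resize(im,None,fx=2.2,fy=2.2,interpolation=2))
E
```

```text
time_s: 2.12
position: [0.5937, 0.1337, 0.124]
tcp_rot: [[-0.873, 0.488, -0.001], [0.488, 0.873, -0.0], [0.0, -0.0, -1.0]]
force: [0.2, -0.4, -0.2]
opening: 0.999
[0.59365732 0.13373682 0.12399679] [[-8.72652621e-01  4.88341159e-01 -5.60957302e-04]
 [ 4.88341342e-01  8.72652665e-01 -2.46707585e-04]
 [ 3.69043417e-04 -4.89228662e-04 -9.99999812e-01]] [ 2.19258702e+00  3.43654181e+01  8.85874985e+01 -1.53620213e-02
  5.70797421e+01 -5.85674425e+01]
[315.59529706 208.64870849]
[315.38052332 220.6832889 ]
```

View pics/w2c.png

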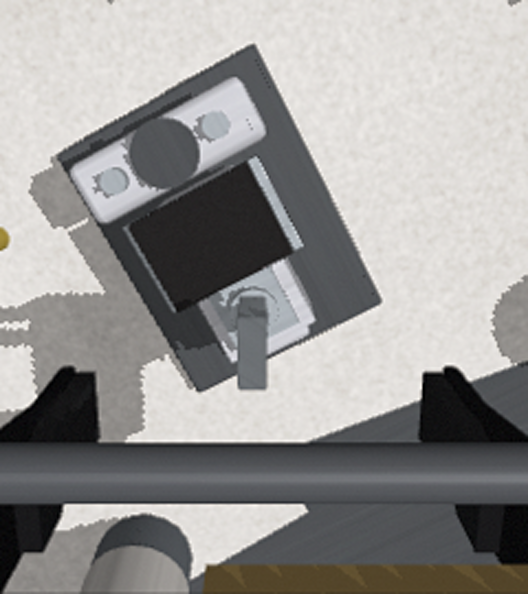

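The tab is seen square to the jaws, with its top centred at full-image (314.8, 221.8) against a predicted (315.4, 220.7), so the estimate is good to better than 1 mm. Next I descend and grip.

```bash
python3 -m jog '[[[-2,-1.5,20],[0,0,0],0],[[-2,-1.5,40],[0,0,0],0.3],[[-2,-1.5,53],[0,0,0],0.5],[[-2,-1.5,53],[0,0,0],0.7],[[-2,-1.5,53],[0,0,0],1],[[-2,-1.5,53],[0,0,0],1],[[-2,-1.5,53],[0,0,0],1],[[-2,-1.5,53],[0,0,0],1],[[-2,-1.5,53],[0,0,0],1],[[-2,-1.5,53],[0,0,0],1]]'
```

```text
time_s: 3.0
position: [0.5955, 0.1306, 0.071]
tcp_rot: [[-0.872, 0.49, 0.001], [0.49, 0.872, 0.0], [-0.001, 0.001, -1.0]]
force: [-0.2, -0.8, 0.0]
opening: 0.405
```

```bash
python3 -m jog '[[[0,0,0],[0,0,0],1],[[0,0,0],[0,0,0],1],[[0,0,0],[0,0,0],1],[[0,0,0],[0,0,0],1],[[0,0,0],[0,0,0],1]]'
```

```text
time_s: 3.42
position: [0.595, 0.1305, 0.0703]
tcp_rot: [[-0.872, 0.49, -0.0], [0.49, 0.872, -0.0], [0.0, -0.0, -1.0]]
force: [0.2, -0.4, -0.3]
opening: 0.111
```

Gripped at 9.7 mm, as expected. First twist stroke, with a gentle rise.

```bash
python3 -m jog '[[[0,0,0],[0,0,6],1],[[0,0,-0.4],[0,0,13],1],[[0,0,-1],[0,0,20],1],[[0,0,-1.6],[0,0,27],1],[[0,0,-2.2],[0,0,34],1],[[0,0,-2.8],[0,0,41],1],[[0,0,-3.4],[0,0,48],1],[[0,0,-3.8],[0,0,55],1]]'; python3 -m jog '[[[0,0,0],[0,0,-6],1],[[0,0,-0.4],[0,0,-13],1],[[0,0,-1],[0,0,-20],1],[[0,0,-1.6],[0,0,-27],1],[[0,0,-2.2],[0,0,-34],1],[[0,0,-2.8],[0,0,-41],1],[[0,0,-3.4],[0,0,-48],1],[[0,0,-3.8],[0,0,-55],1]]'
```

```text
time_s: 4.08
position: [0.5935, 0.1301, 0.0715]
tcp_rot: [[-0.093, 0.996, -0.004], [0.996, 0.093, -0.001], [-0.001, -0.004, -1.0]]
force: [1.8, -1.6, -12.5]
opening: 0.113
time_s: 4.75
position: [0.5935, 0.1305, 0.0743]
tcp_rot: [[-0.874, 0.486, -0.004], [0.486, 0.874, 0.0], [0.004, -0.002, -1.0]]
force: [3.6, -0.5, -18.1]
opening: 0.112
```

The pull reached 18 N, close to the caliper's 16 N lift threshold. The arm is compliant, so I'll let it relax with turning strokes and no added lift.

```bash
python3 -m jog '[[[0,0,2],[0,0,7],1],[[0,0,1.5],[0,0,14],1],[[0,0,1],[0,0,21],1],[[0,0,1],[0,0,28],1],[[0,0,0.5],[0,0,35],1],[[0,0,0],[0,0,42],1],[[0,0,0],[0,0,49],1],[[0,0,0],[0,0,55],1]]'; python3 - <<'E'
from h import *
s=bot.read_state();print(s['moment'],s['force'])
a=cap('scene')[0];b=cap('side')[0]
for n,o in(('scene',a),('side',b)):
  p=cv2.cvtColor(cv2.imread(f'pics/{n}0.png'),cv2.COLOR_BGR2RGB)
  cv2.imwrite(f'pics/{n}1.png',o[:,:,::-1])
# jaw white top shift: template match of jaw area between start and now
for n,o,c in(('scene',a,(.524,.134,.053)),('side',b,(.524,.134,.053))):
  u,v=proj(n,c).astype(int);p=cv2.imread(f'pics/{n}0.png');q=o[:,:,::-1].copy()
  t=p[v-8:v+9,u-10:u+11];r=cv2.matchTemplate(cv2.resize(q[v-16:v+17,u-18:u+19],None,fx=4,fy=4,interpolation=2),cv2.resize(t,None,fx=4,fy=4,interpolation=2),cv2.TM_CCOEFF_NORMED)
  m=cv2.minMaxLoc(r);print(n,u,v,m[1],(np.array(m[3])-32)/4, 'px per 4mm',proj(n,np.array(c)+[0,0,.004])-proj(n,c))
E
```

```text
time_s: 5.42
position: [0.5936, 0.1302, 0.0756]
tcp_rot: [[-0.094, 0.996, -0.004], [0.996, 0.094, -0.001], [-0.001, -0.004, -1.0]]
force: [2.3, -1.3, -9.3]
opening: 0.109
[-0.43278226 -0.13715079  0.13201944] [ 2.3202177  -1.30858886 -9.29529926]
scene 375 233 0.9995921850204468 [0. 0.] px per 4mm [ 0.16860356 -1.4219567 ]
side 266 197 0.9981928467750549 [0. 0.] px per 4mm [-0.08710399 -0.97708351]
```

The caliper hasn't moved (zero pixel shift in both views), so the pin is sliding. I'll continue with strokes of about 2.5–3 mm.

```bash
python3 -m jog '[[[0,0,0],[0,0,-7],1],[[0,0,-0.4],[0,0,-14],1],[[0,0,-0.8],[0,0,-21],1],[[0,0,-1.2],[0,0,-28],1],[[0,0,-1.6],[0,0,-35],1],[[0,0,-2],[0,0,-42],1],[[0,0,-2.4],[0,0,-49],1],[[0,0,-2.6],[0,0,-56],1]]'; python3 -m jog '[[[0,0,0],[0,0,7],1],[[0,0,-0.4],[0,0,14],1],[[0,0,-0.8],[0,0,21],1],[[0,0,-1.2],[0,0,28],1],[[0,0,-1.6],[0,0,35],1],[[0,0,-2],[0,0,42],1],[[0,0,-2.4],[0,0,49],1],[[0,0,-2.8],[0,0,56],1]]'
```

```text
time_s: 6.18
position: [0.5939, 0.1305, 0.0783]
tcp_rot: [[-0.884, 0.467, -0.003], [0.467, 0.884, 0.0], [0.003, -0.001, -1.0]]
force: [1.3, -1.1, -13.8]
opening: 0.112
time_s: 6.85
position: [0.5938, 0.1303, 0.0819]
tcp_rot: [[-0.096, 0.995, -0.003], [0.995, 0.096, -0.001], [-0.0, -0.003, -1.0]]
force: [1.4, -0.6, -9.4]
opening: 0.106
```

```bash
python3 -m jog '[[[0,0,0],[0,0,-7],1],[[0,0,-0.5],[0,0,-14],1],[[0,0,-1],[0,0,-21],1],[[0,0,-1.5],[0,0,-28],1],[[0,0,-2],[0,0,-35],1],[[0,0,-2.5],[0,0,-42],1],[[0,0,-3],[0,0,-49],1],[[0,0,-3.5],[0,0,-56],1]]'; python3 -m jog '[[[0,0,0],[0,0,7],1],[[0,0,-0.5],[0,0,14],1],[[0,0,-1],[0,0,21],1],[[0,0,-1.5],[0,0,28],1],[[0,0,-2],[0,0,35],1],[[0,0,-2.5],[0,0,42],1],[[0,0,-3],[0,0,49],1],[[0,0,-3.5],[0,0,56],1]]'; python3 -m jog '[[[0,0,0],[0,0,-7],1],[[0,0,-0.5],[0,0,-14],1],[[0,0,-1],[0,0,-21],1],[[0,0,-1.5],[0,0,-28],1],[[0,0,-2],[0,0,-35],1],[[0,0,-2.5],[0,0,-42],1],[[0,0,-3],[0,0,-49],1],[[0,0,-3.5],[0,0,-56],1]]'
```

```text
time_s: 7.52
position: [0.594, 0.1306, 0.0852]
tcp_rot: [[-0.884, 0.467, -0.003], [0.467, 0.884, 0.0], [0.003, -0.001, -1.0]]
force: [0.5, -0.5, -11.6]
opening: 0.115
time_s: 8.18
position: [0.5933, 0.1304, 0.0884]
tcp_rot: [[-0.096, 0.995, -0.004], [0.995, 0.096, -0.0], [-0.0, -0.004, -1.0]]
force: [0.9, -1.2, -11.2]
opening: 0.11
time_s: 8.85
position: [0.5944, 0.1306, 0.0928]
tcp_rot: [[-0.884, 0.467, -0.002], [0.467, 0.884, 0.0], [0.002, -0.001, -1.0]]
force: [1.0, -0.3, -3.8]
opening: 0.118
```

Risen 22 mm and the force has dropped to −3.8 N, so the pin is loose. One more twist, then lift clear.

```bash
python3 -m jog '[[[0,0,0],[0,0,7],1],[[0,0,-1],[0,0,14],1],[[0,0,-2],[0,0,14],1],[[0,0,-4],[0,0,14],1],[[0,0,-7],[0,0,14],1],[[0,0,-10],[0,0,14],1]]'; python3 -m jog '[[[0,0,-10],[0,0,-7],1],[[0,0,-25],[0,0,-14],1],[[0,0,-50],[0,0,-14],1],[[0,0,-90],[0,0,-14],1],[[0,0,-130],[0,0,-14],1],[[0,0,-160],[0,0,-14],1],[[0,0,-160],[0,0,-14],1]]'
```

```text
time_s: 9.35
position: [0.5952, 0.1307, 0.1044]
tcp_rot: [[-0.741, 0.672, 0.0], [0.672, 0.741, 0.0], [-0.0, 0.0, -1.0]]
force: [0.4, 0.2, -0.5]
opening: 0.11
time_s: 9.93
position: [0.5998, 0.131, 0.2725]
tcp_rot: [[-0.881, 0.473, 0.016], [0.473, 0.881, 0.001], [-0.014, 0.008, -1.0]]
force: [1.0, -0.3, 0.5]
opening: 0.114
```

```bash
python3 -m jog '[[[-132,-480,0],[0,0,0],1],[[-132,-480,0],[0,0,0],1],[[-132,-480,0],[0,0,0],1],[[-132,-480,0],[0,0,0],1],[[-132,-480,0],[0,0,0],1],[[-132,-480,0],[0,0,0],1],[[-132,-480,0],[0,0,0],1],[[-132,-480,0],[0,0,0],1],[[-132,-480,0],[0,0,0],1],[[-132,-480,0],[0,0,0],1],[[-132,-480,0],[0,0,0],1],[[-132,-480,0],[0,0,0],1]]'; python3 -m jog '[[[-6,-24,0],[0,0,0],1],[[-6,-24,0],[0,0,0],1],[[-6,-24,0],[0,0,0],1]]'; python3 - <<'E'
from h import *
im,s=cap('wrist','w3.png'); print(s['position'],s['tcp_rot'],s['joint_positions'])
a=cap('scene')[0][:,:,::-1];b=cap('side')[0][:,:,::-1]
# compare caliper
for n,q,c in(('scene',a,(.524,.134,.053)),('side',b,(.524,.134,.053))):
  u,v=proj(n,c).astype(int);p=cv2.imread(f'pics/{n}0.png')
  t=p[v-8:v+9,u-10:u+11];r=cv2.matchTemplate(cv2.resize(q[v-16:v+17,u-18:u+19],None,fx=4,fy=4,interpolation=2),cv2.resize(t,None,fx=4,fy=4,interpolation=2),cv2.TM_CCOEFF_NORMED)
  m=cv2.minMaxLoc(r);print(n,m[1],(np.array(m[3])-32)/4)
import pickle; pickle.dump(s,open('w3.pkl','wb'))
E
```

```text
time_s: 10.93
position: [0.4822, -0.3564, 0.2635]
tcp_rot: [[-0.881, 0.474, -0.0], [0.474, 0.881, 0.0], [0.001, 0.0, -1.0]]
force: [0.3, 0.3, -1.0]
opening: 0.108
time_s: 11.18
position: [0.4763, -0.3795, 0.263]
tcp_rot: [[-0.879, 0.476, -0.001], [0.476, 0.879, 0.002], [0.001, 0.001, -1.0]]
force: [-0.1, -0.6, -1.1]
opening: 0.112
[ 0.47630736 -0.37953317  0.26304765] [[-8.79194489e-01  4.76462560e-01 -6.92773893e-04]
 [ 4.76461176e-01  8.79194169e-01  1.53627263e-03]
 [ 1.34105916e-03  1.02060256e-03 -9.99998580e-01]] [-4.90650904e+01  2.54601494e+01  8.01488038e+01  2.87330282e-02
  7.44835522e+01 -1.10618202e+02]
scene 0.999649703502655 [0. 0.]
side 0.9982603192329407 [0. 0.]
```

View pics/w3.png

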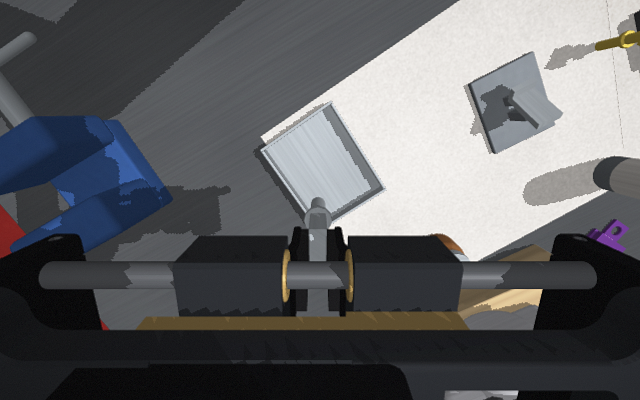

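The tray rim corners are at about (262,148), (332,102), (384,187) and (315,225), with the pin held at (318,205). The caliper still shows zero shift.

```bash
python3 - <<'E'
from h import *
import pickle; s=pickle.load(open('w3.pkl','rb'))
t=np.array([onz('wrist',u,v,.026,s) for u,v in[(262,148),(332,102),(384,187)]]);print(t.round(3),(t[0]+t[2])/2)
d=t[1]-t[0];e=t[2]-t[1];print(np.linalg.norm(d),np.degrees(np.arctan2(d[1],d[0])),np.linalg.norm(e),np.degrees(np.arctan2(e[1],e[0])))
print(proj('wrist',[.535,-.095,.01],s))
im=cv2.imread('pics/w3.png')[45:160,455:575];a=cv2.resize(im,None,fx=3.3,fy=3.3,interpolation=2)
b=cv2.resize(cv2.imread('pics/scene0.png')[180:230,280:335],None,fx=7,fy=7,interpolation=2)
o=np.zeros((400,800,3),np.uint8);o[:a.shape[0],:a.shape[1]]=a;o[:b.shape[0],400:400+b.shape[1]]=b;cv2.imwrite('pics/c4.png',o)
E
```

```text
[[ 0.417 -0.435  0.026]
 [ 0.41  -0.32   0.026]
 [ 0.55  -0.308  0.026]] [ 0.48372096 -0.37167193  0.026     ]
0.1151783401373584 93.89158917682649 0.14103498316783844 4.8358424428397475
[515.20667497 104.80004283]
```

View pics/c4.png

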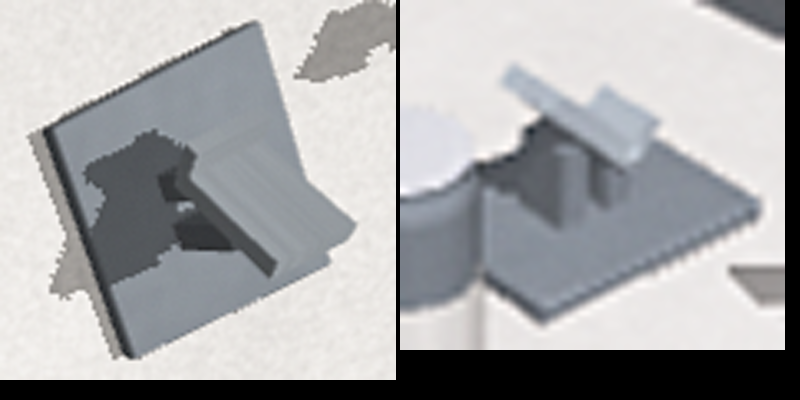

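The rest's high end is toward world +x (lip at −x), the same heading as the pad in the cradle. The tray centre is at about (0.483, −0.375). Next I tilt the pin about 50° along the tray's diagonal and lower it.

```bash
python3 -m jog '[[[-5,7,20],[0,-7,0],1],[[-5,7,40],[0,-14,0],1],[[-5,7,60],[0,-21,0],1],[[-5,7,80],[0,-28,0],1],[[-5,7,100],[0,-35,0],1],[[-5,7,120],[0,-42,0],1],[[-5,7,130],[0,-49,0],1],[[-5,7,140],[0,-55,0],1],[[-5,7,140],[0,-55,0],1],[[-5,7,140],[0,-55,0],1],[[-5,7,140],[0,-55,0],1]]'
```

```text
time_s: 12.25
position: [0.5373, -0.3763, 0.2084]
tcp_rot: [[-0.658, 0.525, 0.54], [0.392, 0.851, -0.35], [-0.643, -0.019, -0.765]]
force: [-0.5, -0.2, -1.1]
opening: 0.113
```

```bash
python3 -m jog '[[[0,0,0],[0,0,0],1]]';python3 -c "
from h import *
s=bot.read_state();print(s['joint_positions'].round(1),s['qvel'].round(1))"
```

```text
time_s: 12.33
position: [0.5383, -0.3773, 0.2107]
tcp_rot: [[-0.656, 0.524, 0.542], [0.389, 0.851, -0.352], [-0.646, -0.02, -0.763]]
force: [1.1, 0.4, -0.4]
opening: 0.109
[ -50.4   23.1  111.1   59.    13.  -163.5] [-1.5  1.4  0.4 -1.5  0.1  0. ]
```

The outward tilt ran J6 into its limit near the wrist singularity. I'll return to upright and tilt inward instead, where J5 has room.

```bash
cat >> h.py <<'E'
from scipy.spatial.transform import Rotation as Ro
def go(p,R,s=None):
    "rows (mm, deg) to bring TCP to p with rotation R"
    s=s or bot.read_state(); R0=np.array(s['tcp_rot'])
    print('shift',(R0.T@(np.array(p)-s['position'])*1000).round(1),'turn',Ro.from_matrix(R0.T@np.array(R)).as_rotvec(degrees=True).round(1))
def down(yaw,pitch=0):
    "tool down with tool y at yaw deg; then pitch about tool y"
    a=np.radians(yaw);y=np.array([np.cos(a),np.sin(a),0]);z=np.array([0,0,-1.]);x=np.cross(y,z)
    return np.c_[x,y,z]@Ro.from_euler('y',pitch,degrees=True).as_matrix()
E
python3 -c "
from h import *
go((.483,-.375,.2),down(61.6))"
```

```text
shift [ 44.1 -26.8 -22.6] turn [-2.2 40.2 -2.7]
```

```bash
python3 -m jog '[[[8,-5,-4],[-0.4,7,-0.5],1],[[16,-10,-8],[-0.8,14,-0.9],1],[[24,-15,-12],[-1.1,21,-1.4],1],[[32,-19,-16],[-1.5,28,-1.9],1],[[40,-24,-20],[-1.9,35,-2.4],1],[[44,-27,-23],[-2.2,40,-2.7],1],[[44,-27,-23],[-2.2,40,-2.7],1],[[44,-27,-23],[-2.2,40,-2.7],1]]';python3 -c "
from h import *
print(bot.read_state()['joint_positions'].round(1))
R=down(61.6,48);print(R.round(2));go((.483,-.375,.12),R)"
```

```text
time_s: 13.0
position: [0.4828, -0.3785, 0.1996]
tcp_rot: [[-0.878, 0.478, -0.001], [0.478, 0.878, -0.002], [-0.0, -0.002, -1.0]]
force: [1.2, -0.4, -1.0]
opening: 0.113
[-4.850e+01  2.940e+01  8.390e+01 -1.000e-01  6.660e+01 -1.098e+02]
[[-0.59  0.48 -0.65]
 [ 0.32  0.88  0.35]
 [ 0.74  0.   -0.67]]
shift [ 1.5  3.3 79.6] turn [-0.  48.  -0.2]
```

```bash
python3 -m jog '[[[1,3,12],[0,7,0],1],[[1,3,24],[0,14,0],1],[[1,3,36],[0,21,0],1],[[1,3,48],[0,28,0],1],[[1,3,60],[0,35,0],1],[[1,3,70],[0,42,0],1],[[1,3,80],[0,48,0],1],[[1,3,80],[0,48,0],1],[[1,3,80],[0,48,0],1]]';python3 -c "
from h import *
print(bot.read_state()['joint_positions'].round(1))
go((.483,-.375,.05),down(61.6,48))"
```

```text
time_s: 13.75
position: [0.4805, -0.3714, 0.1128]
tcp_rot: [[-0.584, 0.478, -0.656], [0.316, 0.878, 0.359], [0.748, 0.003, -0.664]]
force: [-0.3, 0.4, -0.4]
opening: 0.11
[ -42.6   60.2   49.1  -11.8  117.8 -105.1]
shift [-49.6  -2.1  38.8] turn [ 0.2 -0.4  0. ]
```

```bash
python3 -m jog '[[[-12,0,10],[0,0,0],1],[[-25,-1,20],[0,0,0],1],[[-37,-1,29],[0,0,0],1],[[-44,-2,35],[0,0,0],1],[[-49,-2,38],[0,0,0],1],[[-49,-2,38],[0,0,0],1],[[-49,-2,38],[0,0,0],1]]'
```

```text
time_s: 14.33
position: [0.4841, -0.3764, 0.0558]
tcp_rot: [[-0.587, 0.479, -0.653], [0.319, 0.878, 0.357], [0.744, 0.001, -0.668]]
force: [-0.3, 0.3, -1.0]
opening: 0.108
```

```bash
python3 -m jog '[[[-3,0,3],[0,0,0],1],[[-6,0,5],[0,0,0],1],[[-6,0,5],[0,0,0],1],[[-6,0,5],[0,0,0],0.7],[[-6,0,5],[0,0,0],0.6],[[-6,0,5],[0,0,0],0.6],[[-6,0,5],[0,0,0],0.6],[[-6,0,5],[0,0,0],0.6]]'; python3 -m jog '[[[0,0,-15],[0,0,0],0.5],[[0,0,-40],[0,0,0],0.3],[[0,0,-80],[0,0,0],0],[[0,0,-120],[0,0,0],0],[[0,0,-160],[0,0,0],0]]'; python3 -c "
from h import *
print(bot.read_state()['joint_positions'].round(1))
go((.55,-.25,.26),down(-91.4+0))
im,s=cap('wrist','w5.png')
a=cap('scene')[0][130:190,215:300,::-1];b=cap('side')[0][305:395,290:395,::-1]
o=np.zeros((400,800,3),np.uint8)
for k,i in((0,a),(400,b)):
  i=cv2.resize(i,None,fx=3.8,fy=3.8,interpolation=2);o[:i.shape[0],k:k+i.shape[1]]=i[:400]
cv2.imwrite('pics/c5.png',o)"
```

```text
time_s: 15.0
position: [0.4846, -0.3765, 0.048]
tcp_rot: [[-0.587, 0.479, -0.653], [0.319, 0.878, 0.356], [0.744, 0.001, -0.668]]
force: [-0.7, -0.6, 0.1]
opening: 0.368
time_s: 15.42
position: [0.5849, -0.4307, 0.1555]
tcp_rot: [[-0.589, 0.478, -0.651], [0.32, 0.878, 0.355], [0.742, 0.001, -0.67]]
force: [85.4, -46.6, 73.3]
opening: 0.687
[ -41.    72.3   12.5  -14.8  141.5 -110.2]
shift [155.9 142.1  16.9] turn [-62.7 -15.2 141.2]
```

View pics/c5.png

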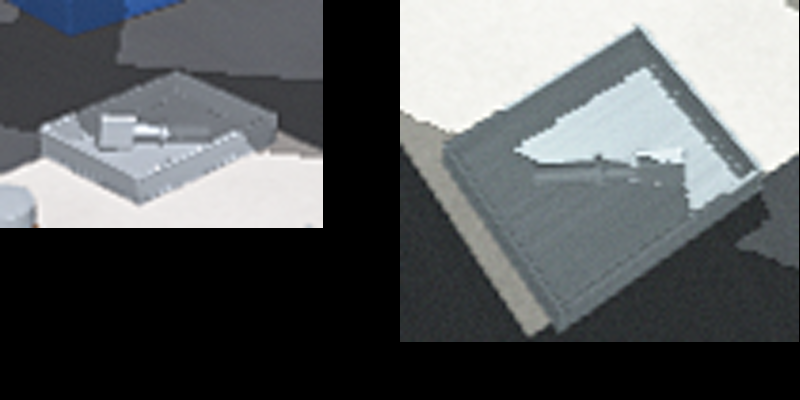

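The pin lies flat in the tray, head at (118,130) and foot at (235,130) in the left crop. My backing move ran J3 to its limit and the wrist reading spiked, so I'll come away from there smoothly.

```bash
python3 -m jog '[[[0,0,0],[0,0,0],0]]'; python3 -c "
from h import *
s=bot.read_state();print(s['force'],s['joint_positions'].round(1),s['position'])
go((.5,-.28,.26),down(61.6))"
```

```text
time_s: 15.65
position: [0.5845, -0.4305, 0.153]
tcp_rot: [[-0.589, 0.478, -0.652], [0.32, 0.878, 0.355], [0.742, 0.0, -0.67]]
force: [-0.2, -0.7, -0.1]
opening: 0.907
[-0.20971721 -0.69085096 -0.07559992] [ -41.    72.4   12.8  -14.8  141.2 -110.1] [ 0.58445879 -0.43053895  0.15304653]
shift [177.3  91.9  36.8] turn [  0.1 -47.9  -0.1]
```

```bash
python3 -m jog '[[[8,4,2],[0,-3,0],0],[[28,14,6],[0,-9,0],0],[[52,27,11],[0,-16,0],0],[[78,40,16],[0,-23,0],0],[[104,54,21],[0,-30,0],0],[[130,67,27],[0,-37,0],0],[[154,80,32],[0,-43,0],0],[[171,89,36],[0,-47,0],0],[[177,92,37],[0,-48,0],0]]'; python3 -m jog '[[[0,0,0],[0,0,5],0],[[0,0,0],[0,0,12],0],[[0,0,0],[0,0,19],0],[[0,0,0],[0,0,26],0],[[0,0,0],[0,0,33],0],[[0,0,0],[0,0,40],0],[[0,0,0],[0,0,47],0],[[0,0,0],[0,0,54],0],[[0,0,0],[0,0,61],0],[[0,0,0],[0,0,68],0],[[0,0,0],[0,0,75],0],[[0,0,0],[0,0,82],0]]'; python3 -c "
from h import *
s=bot.read_state();print(s['force'],s['joint_positions'].round(1),s['position'])
go((.562,.1325,.18),down(-91.4))"
```

```text
time_s: 16.4
position: [0.4963, -0.2756, 0.264]
tcp_rot: [[-0.878, 0.478, 0.005], [0.478, 0.879, -0.002], [-0.005, 0.001, -1.0]]
force: [0.1, 0.7, -0.6]
opening: 0.998
time_s: 17.4
position: [0.501, -0.2812, 0.261]
tcp_rot: [[0.358, 0.934, 0.003], [0.934, -0.358, -0.002], [-0.001, 0.003, -1.0]]
force: [0.4, 0.8, -0.1]
opening: 0.998
[ 0.36808908  0.8144331  -0.07863145] [-40.5  22.5  85.5   0.   71.8 -19.5] [ 0.50097653 -0.28117244  0.26101975]
shift [408.2 -91.2  80.5] turn [ 0.2 -0.1 70.5]
```

```bash
python3 -m jog '[[[20,-4,0],[0,0,7],0],[[56,-12,0],[0,0,14],0],[[96,-21,0],[0,0,21],0],[[136,-30,0],[0,0,28],0],[[176,-39,0],[0,0,35],0],[[216,-48,0],[0,0,42],0],[[256,-57,0],[0,0,49],0],[[296,-66,0],[0,0,56],0],[[336,-75,20],[0,0,63],0],[[374,-83,40],[0,0,70],0],[[400,-89,65],[0,0,70.5],0],[[408,-91,80],[0,0,70.5],0]]';python3 -m jog '[[[0,0,0],[0,0,0],0]]'; python3 - <<'E'
from h import *
im,s=cap('wrist','w6.png'); print(s['joint_positions'].round(1),s['position'])
g=im.max(2).astype(int)
for p in((.561,.1327,.059),(.595,.1318,.05)): print(proj('wrist',p,s))
# dark lining mask near expected
u,v=proj('wrist',(.561,.1327,.059),s).astype(int)
m=((g<45)*255).astype(np.uint8); w=np.zeros_like(m); w[v-60:v+60,u-70:u+70]=m[v-60:v+60,u-70:u+70]
cs=cv2.findContours(w,0,2)[0]
for c in cs:
  if cv2.pointPolygonTest(c,(float(u),float(v)),False)>=0:
    r=cv2.minAreaRect(c);print(r);q=np.array([onz('wrist',*p,.059,s) for p in cv2.boxPoints(r)]);print(q.mean(0),q.round(4))
a=im[60:340,180:460,::-1];cv2.imwrite('pics/w6c.png',cv2.resize(a,None,fx=2,fy=2,interpolation=2))
go((.561,.1327,.10),down(-91.4))
E
```

```text
time_s: 18.4
position: [0.5614, 0.1367, 0.1816]
tcp_rot: [[1.0, -0.02, 0.008], [-0.02, -1.0, 0.001], [0.008, -0.001, -1.0]]
force: [0.3, 0.2, -0.9]
opening: 1.0
time_s: 18.48
position: [0.5562, 0.1383, 0.1759]
tcp_rot: [[1.0, -0.014, -0.006], [-0.014, -1.0, 0.001], [-0.006, -0.001, -1.0]]
force: [-0.3, -0.4, -0.3]
opening: 1.004
[ 2.7 28.1 91.   0.1 61.3 93.5] [0.55622978 0.1382784  0.1758792 ]
[322.63616626 182.43637794]
[323.0885066 148.3045857]
((323.9999694824219, 181.99998474121094), (47.99999237060547, 35.99999237060547), -0.0)
[0.56111315 0.13129063 0.059     ] [[0.5423 0.1567 0.059 ]
 [0.5806 0.1555 0.059 ]
 [0.5799 0.1068 0.059 ]
 [0.5417 0.1062 0.059 ]]
shift [ 4.1  3.3 77.8] turn [0.  0.2 0.6]
```

```bash
python3 -m jog '[[[4,4,20],[0,0,0.6],0],[[4,4,45],[0,0,0.6],0],[[4,4,65],[0,0,0.6],0],[[4,4,70],[0,0,0.6],0],[[4,4,70],[0,0,0.6],0],[[4,4,70],[0,0,0.6],0]]'; python3 -c "
from h import *
s=bot.read_state();print(s['qvel'].round(1));go((.563,.132,.029),down(-91.4))"
```

```text
time_s: 19.03
position: [0.5639, 0.1291, 0.1116]
tcp_rot: [[1.0, -0.03, 0.004], [-0.03, -1.0, -0.0], [0.004, 0.0, -1.0]]
force: [0.0, -0.0, -0.2]
opening: 0.994
[ 0.3 -1.1 -0.5  0.1 -0.2  0.1]
shift [-1.3 -2.8 82.6] turn [ 0.  -0.2 -0.3]
```

```bash
python3 -m jog '[[[-1,-3,20],[0,0,0],0],[[-1,-3,45],[0,0,0],0],[[-1,-3,68],[0,0,0],0],[[-1,-3,80],[0,0,0],0],[[-1,-3,83],[0,0,0],0],[[-1,-3,83],[0,0,0],0],[[-1,-3,83],[0,0,0],0.3],[[-1,-3,83],[0,0,0],1],[[-1,-3,83],[0,0,0],1],[[-1,-3,83],[0,0,0],1],[[-1,-3,83],[0,0,0],1],[[-1,-3,83],[0,0,0],1]]';python3 -m jog '[[[0,0,0],[0,0,0],1],[[0,0,0],[0,0,0],1],[[0,0,0],[0,0,0],1]]'; python3 -c "
from h import *
s=bot.read_state();print(s['force'],s['moment'])"
```

```text
time_s: 20.03
position: [0.5618, 0.1329, 0.0279]
tcp_rot: [[1.0, -0.029, 0.002], [-0.029, -1.0, -0.0], [0.002, 0.0, -1.0]]
force: [-0.7, 0.2, 2.9]
opening: 0.658
time_s: 20.28
position: [0.5618, 0.1329, 0.0278]
tcp_rot: [[1.0, -0.029, 0.002], [-0.029, -1.0, -0.0], [0.002, 0.0, -1.0]]
force: [-0.2, -0.3, 5.9]
opening: 0.657
[-0.23662064 -0.31392005  5.88441829] [-0.20434332  0.29626875 -0.02472124]
```

```bash
python3 -m jog '[[[0,0,-1],[0,0,0],1],[[0,0,-3],[0,0,0],1],[[0,0,-5],[0,0,0],1],[[0,0,-7],[0,0,0],1],[[0,0,-9],[0,0,0],1],[[0,0,-9],[0,0,0],1]]'; python3 - <<'E'
from h import *
s=bot.read_state();print(s['force'],s['moment'])
a=cap('scene')[0][190:280,310:430,::-1];b=cap('side')[0][160:240,220:330,::-1]
o=np.zeros((440,800,3),np.uint8)
for k,i in((0,a),(400,b)):
  i=cv2.resize(i,None,fx=3.6,fy=3.6,interpolation=2)[:,:400];o[:i.shape[0],k:k+i.shape[1]]=i[:440]
cv2.imwrite('pics/c7.png',o)
E
```

```text
time_s: 20.78
position: [0.5616, 0.1331, 0.0365]
tcp_rot: [[1.0, -0.029, 0.002], [-0.029, -1.0, -0.0], [0.002, -0.0, -1.0]]
force: [-0.5, -0.5, -1.2]
opening: 0.639
[-0.49128225 -0.49393065 -1.16141135] [-0.02303191  0.1320945   0.00687552]
```

View pics/c7.png

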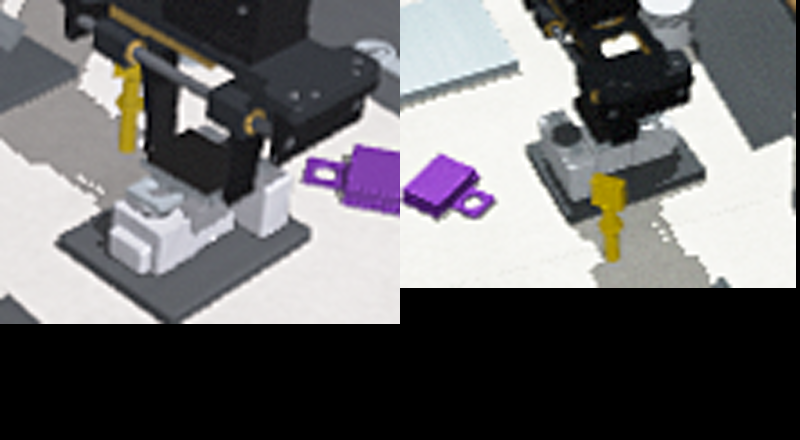

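The pad is off its bed, held by both ends, and the caliper is still seated. I'll cross-check the rest's pose from the earlier tray view while lifting.

```bash
python3 -m jog '[[[0,0,-15],[0,0,0],1],[[0,0,-45],[0,0,0],1],[[0,0,-80],[0,0,0],1],[[0,0,-110],[0,0,0],1],[[0,0,-125],[0,0,0],1],[[0,0,-125],[0,0,0],1]]'; python3 - <<'E'
from h import *
import pickle; s=pickle.load(open('w3.pkl','rb'))
r=np.array([onz('wrist',455+x/3.3,45+y/3.3,.01,s) for x,y in[(52,128),(258,22),(335,260),(135,355)]]);print(r.round(4),r.mean(0))
x=(r[3]-r[0])+(r[2]-r[1]);y=(r[1]-r[0])+(r[2]-r[3]);print(np.linalg.norm(x)/2,np.linalg.norm(y)/2,[np.degrees(np.arctan2(d[1],d[0])) for d in(x,y)])
s=bot.read_state();print(s['joint_positions'].round(1))
go((.49,-.095,.20),down(-91))
E
```

```text
time_s: 21.38
position: [0.5642, 0.1333, 0.1654]
tcp_rot: [[1.0, -0.029, 0.01], [-0.029, -1.0, 0.0], [0.01, -0.001, -1.0]]
force: [1.1, 0.1, -1.2]
opening: 0.643
[[ 0.4774 -0.1395  0.01  ]
 [ 0.479  -0.0517  0.01  ]
 [ 0.5863 -0.0507  0.01  ]
 [ 0.5843 -0.1404  0.01  ]] [ 0.53173357 -0.095557    0.01      ]
0.10711652937888744 0.088764148287253 [np.float64(0.03026056485308533), np.float64(88.87270220550967)]
[ 2.3 29.  91.3 -0.  59.1 93.9]
shift [-67.2 230.3 -35.4] turn [-0.  -0.6 -0.7]
```

```bash
python3 -m jog '[[[-6,20,-5],[0,0,0],1],[[-16,57,-14],[0,0,-0.7],1],[[-28,97,-25],[0,0,-0.7],1],[[-40,137,-35],[0,0,-0.7],1],[[-51,176,-35],[0,3,-0.7],1],[[-60,208,-35],[0,9,-0.7],1],[[-65,225,-35],[0,16,-0.7],1],[[-67,230,-35],[0,23,-0.7],1],[[-67,230,-35],[0,30,-0.7],1],[[-67,230,-35],[0,37,-0.7],1],[[-67,230,-35],[0,42,-0.7],1],[[-67,230,-35],[0,45,-0.7],1]]'; python3 - <<'E'
from h import *
s=bot.read_state();print(s['joint_positions'].round(1))
go((.515,-.0953,.073),down(-90.7,45))
E
```

```text
time_s: 22.38
position: [0.4895, -0.084, 0.194]
tcp_rot: [[0.84, 0.012, 0.542], [-0.009, -0.999, 0.036], [0.542, -0.035, -0.84]]
force: [-0.6, 0.2, -1.5]
opening: 0.639
[-36.9  14.5 126.2  58.9  24.4   1.4]
shift [-44.1  15.8 115. ] turn [-2.4 12.2 -0.2]
```

```bash
python3 -m jog '[[[-4,2,10],[0,4,0],1],[[-11,5,30],[-1,7,0],1],[[-20,8,55],[-1,10,0],1],[[-30,12,80],[-2,12,0],1],[[-38,15,100],[-2,12,0],1],[[-44,16,113],[-2,12,0],1],[[-44,16,115],[-2,12,0],1],[[-44,16,115],[-2,12,0],1],[[-44,16,115],[-2,12,0],1]]'; python3 - <<'E'
from h import *
s=bot.read_state();print(s['joint_positions'].round(1),s['qvel'].round(1))
go((.515,-.0953,.073),down(-90.7,45))
E
```

```text
time_s: 23.13
position: [0.5156, -0.0931, 0.0757]
tcp_rot: [[0.71, -0.006, 0.705], [-0.007, -1.0, -0.001], [0.705, -0.004, -0.71]]
force: [0.9, 0.7, -1.2]
opening: 0.637
[-39.7  44.6 138.4 142.2  47.1 -92.3] [ -26.2   89.2    2.5   68.5   67.5 -114.3]
shift [-2.3  2.3  1.5] turn [-0.4  0.2  0.1]
```

```bash
python3 -m jog '[[[0,2,0],[0,0,0],1],[[0,2,0],[0,0,0],1],[[0,2,0],[0,0,0],1]]'; python3 - <<'E'
from h import *
s=bot.read_state();print(s['joint_positions'].round(1),s['qvel'].round(1))
go((.543,-.0953,.0445),down(-90.7,45))
E
```

```text
time_s: 23.38
position: [0.5165, -0.0961, 0.0765]
tcp_rot: [[0.709, -0.008, 0.706], [-0.012, -1.0, 0.0], [0.706, -0.009, -0.709]]
force: [0.9, 0.5, -0.6]
opening: 0.639
[-40.2  44.4 138.1 141.3  46.8 -91.5] [ 0.7 -6.2  0.7  0.5  0.4 -0.8]
shift [-3.8 -0.7 41.3] turn [-0.5  0.1 -0.2]
```

```bash
python3 -m jog '[[[-1,-0.5,6],[0,0,0],1],[[-2,-0.5,16],[0,0,0],1],[[-3,-0.5,26],[0,0,0],1],[[-4,-0.5,33],[0,0,0],1],[[-4,-0.5,36],[0,0,0],1],[[-4,-0.5,36],[0,0,0],1]]'; python3 - <<'E'
from h import *
s=bot.read_state();print(s['joint_positions'].round(1),s['force'],s['moment'].round(2))
go((.543,-.0953,.0445),down(-90.7,45))
a=cap('scene')[0][170:235,270:350,::-1];b=cap('side')[0][210:290,260:350,::-1]
o=np.zeros((400,800,3),np.uint8)
for k,i in((0,a),(400,b)):
  i=cv2.resize(i,None,fx=4.4,fy=4.4,interpolation=2)[:400,:400];o[:i.shape[0],k:k+i.shape[1]]=i
cv2.imwrite('pics/c8.png',o)
E
```

```text
time_s: 23.88
position: [0.5407, -0.0963, 0.0482]
tcp_rot: [[0.707, -0.007, 0.707], [-0.009, -1.0, -0.001], [0.707, -0.005, -0.707]]
force: [-0.3, -0.1, -1.9]
opening: 0.636
[-37.2  48.5 134.7 144.7  47.6 -92.2] [-0.28958964 -0.11757242 -1.94018317] [-0.07  0.74  0.01]
shift [-1.  -1.   4.3] turn [-0.4 -0.  -0. ]
```

View pics/c8.png

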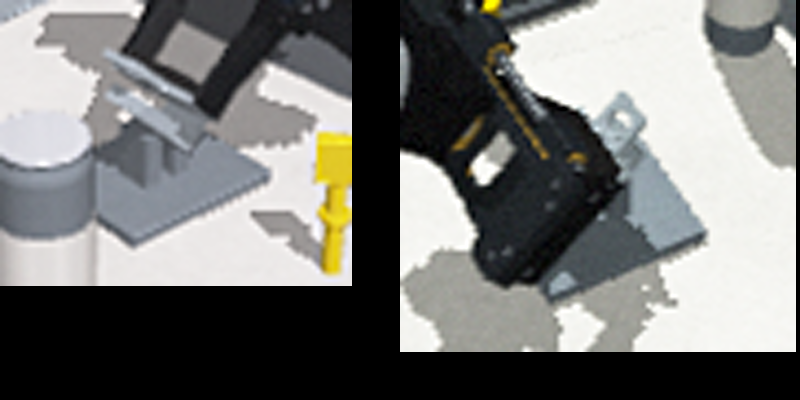

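```bash
python3 - <<'E'
from h import *
s=bot.read_state();T=np.array(s['position']);R=np.array(s['tcp_rot'])
px=R[:,0];pz=-R[:,2]
f=lambda p:((proj('scene',p)-[270,170])*4.4).round()
for d in(17.2,30):
  o=T+pz*d/1000;print('pad',d,o,[f(o+px*x+np.array([0,y,0])) for x,y in((-.02,.03),(.02,.03),(.048,.014),(.048,-.014))])
F=np.array([.5325,-.0953,.0525]);q=np.array([1,0,1])/2**.5
print('face',[f(F+q*x+np.array([0,y,0])) for x,y in((-.028,.015),(.028,.015),(.028,-.015),(-.028,-.015))])
E
```

```text
pad 17.2 [ 0.52750275 -0.0960258   0.06018543] [array([215., 130.]), array([180., 104.]), array([135.,  75.]), array([103.,  56.])]
pad 30 [ 0.51846352 -0.0960131   0.06924811] [array([227., 111.]), array([192.,  85.]), array([148.,  56.]), array([115.,  37.])]
face [array([199., 139.]), array([150., 104.]), array([115.,  84.]), array([165., 119.])]
```

The pad floats parallel above the face: ear tip at crop (105,50) as predicted, face end at (110,95), roughly a 10 mm gap. I'll lower it along the normal and feel for contact.

```bash
python3 -m jog '[[[0,-0.5,3],[0,0,0],1],[[0,-1,6],[0,0,0],1],[[0,-1,8],[0,0,0],1],[[0,-1,8],[0,0,0],1]]'; python3 -m jog '[[[0,0,1],[0,0,0],1],[[0,0,2],[0,0,0],1],[[0,0,2],[0,0,0],1]]';  python3 -c "
from h import *
s=bot.read_state();print(s['force'],s['moment'].round(2))"
```

```text
time_s: 24.32
position: [0.5455, -0.0954, 0.0417]
tcp_rot: [[0.708, -0.008, 0.706], [-0.011, -1.0, -0.001], [0.706, -0.007, -0.708]]
force: [-1.1, -0.4, -1.4]
opening: 0.641
time_s: 24.57
position: [0.546, -0.0953, 0.041]
tcp_rot: [[0.708, -0.01, 0.706], [-0.012, -1.0, -0.002], [0.706, -0.007, -0.708]]
force: [-3.8, -0.9, 3.5]
opening: 0.638
[-3.79241617 -0.88391614  3.47975896] [-0.29  0.67 -0.13]
```

```bash
python3 -m jog '[[[-0.7,0,-0.5],[0,0,0],1],[[-1.4,0,-0.5],[0,0,0],1],[[-2,0,-0.5],[0,0,0],1],[[-2,0,-0.5],[0,0,0],1]]'; python3 -c "
from h import *
s=bot.read_state();R=np.array(s['tcp_rot']);print('tool-frame force',R.T@s['force'],(R.T@s['moment']).round(2))"
```

```text
time_s: 24.9
position: [0.5454, -0.0953, 0.0404]
tcp_rot: [[0.706, -0.008, 0.708], [-0.01, -1.0, -0.001], [0.708, -0.006, -0.706]]
force: [-0.9, -0.2, 5.7]
opening: 0.639
tool-frame force [ 3.390993    0.20255155 -4.67491537] [-0.06 -0.14 -0.04]
```

```bash
python3 -m jog '[[[-2,0,-0.5],[0,0,0],0.6],[[-2,0,-0.5],[0,0,0],0.3],[[-2,0,-0.5],[0,0,0],0],[[-2,0,-0.5],[0,0,0],0],[[-2,0,-0.5],[0,0,0],0],[[-2,0,-0.5],[0,0,0],0],[[-2,0,-0.5],[0,0,0],0]]'; python3 - <<'E'
from h import *
s=bot.read_state();print(s['force'],s['joint_positions'].round(1))
go((.53,-.0953,.25),down(-90.7,0))
go((.53,-.0953,.11),down(-90.7,45))
E
```

```text
time_s: 25.48
position: [0.543, -0.0954, 0.0383]
tcp_rot: [[0.709, -0.009, 0.706], [-0.011, -1.0, -0.001], [0.706, -0.007, -0.709]]
force: [-0.3, -0.8, -0.1]
opening: 0.96
[-0.28497384 -0.76334376 -0.13338176] [-36.8  50.1 134.3 145.7  48.5 -92.9]
shift [ 140.2   -1.4 -159.2] turn [ -0.4 -44.9   0. ]
shift [ 41.4  -0.4 -60. ] turn [-0.4  0.1 -0.1]
```

Released. I'll back out upward while still tilted, then straighten up.

```bash
python3 -m jog '[[[6,0,-9],[0,0,0],0],[[18,0,-26],[0,0,0],0],[[36,0,-50],[0,0,0],0],[[60,0,-80],[0,0,0],0],[[85,0,-105],[0,-6,0],0],[[108,0,-128],[0,-13,0],0],[[128,0,-148],[0,-20,0],0],[[140,0,-159],[0,-27,0],0],[[140,0,-159],[0,-34,0],0],[[140,0,-159],[0,-41,0],0],[[140,0,-159],[0,-45,0],0],[[140,0,-159],[0,-45,0],0]]'; python3 -m jog '[[[0,0,0],[0,0,0],0],[[0,0,0],[0,0,0],0]]'; python3 - <<'E'
from h import *
im,s=cap('wrist','w9.png');print(s['joint_positions'].round(1),s['qvel'].round(1))
a,b=cap('scene')[0],cap('side')[0]
cv2.imwrite('pics/scene9.png',a[:,:,::-1]);cv2.imwrite('pics/side9.png',b[:,:,::-1])
F=np.array([.5325,-.0953,.051]);q=np.array([1,0,1])/2**.5;n=np.array([-1,0,1])/2**.5
e=F+n*.014  # lining top centre
print('pred lining',[proj('wrist',e+q*x+np.array([0,y,0]),s).round(1) for x,y in((-.02,.026),(.019,.026),(.019,-.026),(-.02,-.026))])
u,v=proj('wrist',e,s).astype(int);g=im.max(2)
m=((g<50)*255).astype(np.uint8);lab,L,st,ce=cv2.connectedComponentsWithStats(m)
k=L[v,u];print(k,st[k],ce[k],im[v,u])
c=cv2.findContours((L==k).astype(np.uint8),0,2)[0][0];r=cv2.minAreaRect(c);print(r,cv2.boxPoints(r).round(1).tolist())
E
```

```text
time_s: 26.48
position: [0.5399, -0.064, 0.2127]
tcp_rot: [[0.837, 0.09, 0.54], [0.001, -0.987, 0.162], [0.547, -0.135, -0.826]]
force: [0.8, 1.3, -0.3]
opening: 0.998
time_s: 26.65
position: [0.5421, -0.065, 0.2139]
tcp_rot: [[0.832, 0.091, 0.547], [0.003, -0.987, 0.16], [0.554, -0.131, -0.822]]
force: [-0.5, 0.3, -0.1]
opening: 0.994
[-34.8  16.4 118.1  52.8  33.8  10.2] [-0.   1.4  3.2  1.1  0.2 -0.5]
pred lining [array([337.2, 288.8]), array([337.4, 262.1]), array([385.9, 266.1]), array([383.2, 293.1])]
0 [     0      0    640    400 182444] [321.36668786 146.58028217] [ 95  97 101]
((450.0, 398.0), (2.0, 8.0), 90.0) [[446.0, 397.0], [454.0, 397.0], [454.0, 399.0], [446.0, 399.0]]
```

```bash
python3 -c "
from h import *
go((.59,-.0953,.23),down(-90.7,0))"
```

```text
shift [51.8 33.1  6.8] turn [ -9.3 -33.2   3.4]
```

```bash
python3 -m jog '[[[8,5,1],[-1.5,-5,0.5],0],[[18,12,2],[-3,-11,1],0],[[30,19,4],[-5,-18,2],0],[[40,26,5],[-7,-25,2.5],0],[[48,31,6],[-8.5,-30,3],0],[[52,33,7],[-9.3,-33,3.4],0],[[52,33,7],[-9.3,-33,3.4],0],[[52,33,7],[-9.3,-33,3.4],0]]'; python3 - <<'E'
from h import *
im,s=cap('wrist','w10.png');print(s['joint_positions'].round(1),s['qvel'].round(1))
F=np.array([.5325,-.0953,.051]);q=np.array([1,0,1])/2**.5;n=np.array([-1,0,1])/2**.5
e=F+n*.014
print('pred lining',[proj('wrist',e+q*x+np.array([0,y,0]),s).round(1) for x,y in((-.02,.026),(.019,.026),(.019,-.026),(-.02,-.026))],'ear tip',proj('wrist',F+q*.048,s))
u,v=proj('wrist',e,s).astype(int);g=im.max(2);print(im[v,u])
m=((g<60)*255).astype(np.uint8);lab,L,st,ce=cv2.connectedComponentsWithStats(m)
for k in range(1,lab):
  if st[k][4]>300 and abs(ce[k]-[u,v]).max()<80:
    c=cv2.findContours((L==k).astype(np.uint8),0,2)[0][0];r=cv2.minAreaRect(c);print(st[k],ce[k],cv2.boxPoints(r).round(1).tolist())
a=im[max(0,v-75):v+75,u-100:u+100,::-1]
print('crop origin',u-100,max(0,v-75));cv2.imwrite('pics/w10c.png',cv2.resize(a,None,fx=4,fy=4,interpolation=2))
E
```

```text
time_s: 27.47
position: [0.5938, -0.0947, 0.2296]
tcp_rot: [[1.0, -0.009, 0.004], [-0.009, -1.0, -0.0], [0.004, -0.0, -1.0]]
force: [-0.6, -0.1, 0.1]
opening: 0.996
[-19.7  26.5  84.    0.1  69.3  70.7] [-1.8 -2.4  6.8  1.7 -3.4 -3.1]
pred lining [array([298.6, 238.5]), array([296.7, 226.7]), array([339.4, 226.4]), array([337.7, 238.2])] ear tip [317.87034705 205.22819896]
[27 28 27]
[299 221  42  18 718] [319.74791086 229.13927577] [[299.0, 221.0], [340.0, 221.0], [340.0, 238.0], [299.0, 238.0]]
crop origin 218 157
```

The pad's lining is found at u 299–340, v 221–238 against a predicted 297–339, 226–238. So the pad lies on the rest against the lip, about 1 mm to −y of nominal. I'll regrasp with a 30° inward tilt to stay clear of the can.

```bash
python3 -c "
from h import *
R=down(-90.7,-30);print(R[:,2])
go((.5695,-.0963,.12),R)"
```

```text
[-0.49996268  0.0061085  -0.8660254 ]
shift [-22.5   2.  109.1] turn [ -0.  -30.2   0.2]
```

```bash
python3 -m jog '[[[-3,1,10],[0,-5,0],0],[[-8,2,30],[0,-12,0],0],[[-14,2,60],[0,-19,0],0],[[-19,2,85],[0,-26,0],0],[[-22,2,104],[0,-30,0],0],[[-22,2,109],[0,-30,0],0],[[-22,2,109],[0,-30,0],0],[[-22,2,109],[0,-30,0],0]]'; python3 -c "
from h import *
s=bot.read_state();print(s['joint_positions'].round(1),s['qvel'].round(1))
go((.5245,-.0963,.0419),down(-90.7,-30))"
```

```text
time_s: 28.18
position: [0.5689, -0.0982, 0.1229]
tcp_rot: [[0.869, -0.013, -0.495], [-0.011, -1.0, 0.006], [-0.495, 0.001, -0.869]]
force: [0.0, -0.2, -0.3]
opening: 0.999
[-16.5  46.4  69.3  -7.8  93.   75.9] [ 0.2 -2.7 -1.6 -0.4  0.4  0.3]
shift [ 1.5 -1.4 92.4] turn [ 0.  -0.3 -0. ]
```

```bash
python3 -m jog '[[[1,-1,20],[0,0,0],0],[[1,-1,50],[0,0,0],0],[[1,-1,75],[0,0,0],0],[[1,-1,88],[0,0,0],0],[[1,-1,92],[0,0,0],0],[[1,-1,92],[0,0,0],0.2],[[1,-1,92],[0,0,0],1],[[1,-1,92],[0,0,0],1],[[1,-1,92],[0,0,0],1],[[1,-1,92],[0,0,0],1],[[1,-1,92],[0,0,0],1],[[1,-1,92],[0,0,0],1]]'; python3 -m jog '[[[0,0,0],[0,0,0],1],[[0,0,0],[0,0,0],1]]'; python3 -c "
from h import *
s=bot.read_state();R=np.array(s['tcp_rot']);print((R.T@s['force']).round(1))
go((.5245,-.0963,.0419),down(-90.7,-30))"
```

```text
time_s: 29.18
position: [0.5265, -0.097, 0.0428]
tcp_rot: [[0.87, -0.012, -0.493], [-0.012, -1.0, 0.004], [-0.493, 0.003, -0.87]]
force: [0.9, 1.3, 5.2]
opening: 0.674
time_s: 29.35
position: [0.5265, -0.0971, 0.0428]
tcp_rot: [[0.87, -0.012, -0.493], [-0.012, -1.0, 0.004], [-0.493, 0.003, -0.87]]
force: [2.3, 0.4, 5.7]
opening: 0.672
[-0.8 -0.4 -6. ]
shift [-1.3 -0.7  1.8] turn [ 0.1 -0.4 -0.1]
```

```bash
python3 -m jog '[[[-2,0,-4],[0,0,0],1],[[-6,0,-11],[0,0,0],1],[[-13,0,-23],[0,0,0],1],[[-26,0,-46],[0,0,0],1],[[-43,0,-76],[0,0,0],1],[[-62,0,-110],[0,0,0],1],[[-76,0,-135],[0,0,0],1],[[-84,0,-148],[0,0,0],1],[[-84,0,-148],[0,0,0],1]]'; python3 - <<'E'
from h import *
s=bot.read_state();print(s['joint_positions'].round(1),s['position'],s['opening'],s['force'])
R0=down(-90.7,-29.6);o=R0.T@(np.array([.5325,-.0966,.051])-[.5265,-.0971,.0428]);print('offset',o)
R=down(-90.7,15.4);C=np.array([.485,.357])
T=np.array([C[0]-.0+.007,C[1],.032])-R@o;print('TCP target',T)
go(T+[0,0,.20],R)
E
```

```text
time_s: 30.1
position: [0.5277, -0.0971, 0.217]
tcp_rot: [[0.873, -0.012, -0.488], [-0.013, -1.0, 0.001], [-0.488, 0.005, -0.873]]
force: [0.2, -0.2, -2.1]
opening: 0.673
[-17.3  37.2  72.7  -8.3  98.2  74.4] [ 0.52774178 -0.09714113  0.21697329] 0.6731653250930283 [ 0.1726987  -0.17838041 -2.08372635]
offset [ 0.00116095 -0.00057326 -0.01009027]
TCP target [0.49355315 0.35640772 0.02196372]
shift [ -38.3 -453.1   13. ] turn [ 0.3 44.6 -0. ]
```

```bash
python3 -m jog '[[[-1,-15,0],[0,2,0],1],[[-4,-50,0],[0,6,0],1],[[-8,-91,2],[0,11,0],1],[[-11,-132,4],[0,16,0],1],[[-15,-173,5],[0,20,0],1],[[-18,-214,6],[0,24,0],1],[[-22,-255,7],[0,28,0],1],[[-25,-296,8],[0,32,0],1],[[-29,-337,9],[0,36,0],1],[[-33,-378,10],[0,40,0],1],[[-36,-415,12],[0,43,0],1],[[-38,-440,13],[0,44.6,0],1]]'; python3 -m jog '[[[0,-12,0],[0,0,0],1],[[0,-12,0],[0,0,0],1],[[0,-12,0],[0,0,0],1]]'; python3 - <<'E'
from h import *
s=bot.read_state();print(s['joint_positions'].round(1),s['qvel'].round(1))
T=np.array([.4935,.3564,.022]);go(T+[0,0,.02],down(-90.7,15.4))
a=cap('scene')[0];b=cap('side')[0]
cv2.imwrite('pics/scene11.png',a[:,:,::-1]);cv2.imwrite('pics/side11.png',b[:,:,::-1])
# plate centre via scene mask from initial picture (minAreaRect of bluish-grey region seeded)
for n,uv,im in(('scene',(470,292),cv2.imread('pics/scene0.png')),('side',(229,172),cv2.imread('pics/side0.png'))):
  f=np.zeros((402,642),np.uint8);i2=cv2.GaussianBlur(im,(3,3),0)
  cv2.floodFill(i2,f,uv,255,(4,)*3,(4,)*3,4|(255<<8)|cv2.FLOODFILL_MASK_ONLY)
  c=max(cv2.findContours(f[1:-1,1:-1],0,2)[0],key=cv2.contourArea);p=cv2.approxPolyDP(c,5,True)[:,0];q=np.array([onz(n,*map(float,x),.012) for x in p]);print(n,p.tolist(),q.round(3).tolist(),q.mean(0))
E
```

```text
time_s: 31.1
position: [0.4881, 0.3464, 0.2173]
tcp_rot: [[0.967, -0.009, 0.256], [-0.008, -1.0, -0.005], [0.256, 0.003, -0.967]]
force: [-0.0, 0.4, -1.2]
opening: 0.671
time_s: 31.35
position: [0.4915, 0.3554, 0.2177]
tcp_rot: [[0.967, -0.011, 0.256], [-0.01, -1.0, -0.007], [0.256, 0.004, -0.967]]
force: [0.5, -1.3, -2.3]
opening: 0.673
[ 29.4  23.5  93.6  -9.8  50.6 125.5] [-2.1 -0.5  0.5 -0.1  0.1  0.3]
shift [-43.   -1.8 170.4] turn [0.2 0.6 0.1]
scene [[429, 286], [482, 322], [514, 294], [462, 263]] [[0.537, 0.294, 0.012], [0.544, 0.42, 0.012], [0.425, 0.425, 0.012], [0.418, 0.3, 0.012]] [0.48120169 0.35983215 0.012     ]
side [[250, 171], [240, 158], [207, 166], [216, 185]] [[0.545, 0.324, 0.012], [0.542, 0.409, 0.012], [0.425, 0.418, 0.012], [0.419, 0.307, 0.012]] [0.482607   0.36458997 0.012     ]
```

```bash
python3 -m jog '[[[-4,-1,15],[0,0,0],1],[[-13,-2,50],[0,0.6,0],1],[[-22,-2,88],[0,0.6,0],1],[[-31,-2,125],[0,0.6,0],1],[[-38,-2,152],[0,0.6,0],1],[[-42,-2,166],[0,0.6,0],1],[[-43,-2,170],[0,0.6,0],1],[[-43,-2,170],[0,0.6,0],1]]'; python3 - <<'E'
from h import *
s=bot.read_state();print(s['force'],s['joint_positions'].round(1))
T=np.array([.4935,.3564,.022]);go(T,down(-90.7,15.4))
a=cap('scene')[0][:,:,::-1];b=cap('side')[0][:,:,::-1];w=cap('wrist')[0][:,:,::-1]
R=np.array(s['tcp_rot']);O=np.array(s['position'])+R@[.0012,-.0006,-.0101]
f=lambda n,p,c,k:((proj(n,p)-c)*k).round()
A=a[225:335,415:525];B=b[105:200,180:275]
o=np.zeros((600,800,3),np.uint8)
i=cv2.resize(A,(400,400),interpolation=2);o[:400,:400]=i
i=cv2.resize(B,(400,400),interpolation=2);o[:400,400:]=i
o[400:,:320]=cv2.resize(w,(320,200))
cv2.imwrite('pics/c12.png',o)
for x,y,z in((-.02,.03,0),(-.02,.03,.005),(.02,.03,0),(.048,.014,0),(-.02,-.03,0),(.02,-.03,0)):
  p=O+[-z,y,x];print((x,y,z),f('scene',p,[415,225],400/110),f('side',p,[180,105],400/95))
E
```

```text
time_s: 32.12
position: [0.4944, 0.3554, 0.0419]
tcp_rot: [[0.964, -0.015, 0.265], [-0.013, -1.0, -0.008], [0.265, 0.004, -0.964]]
force: [-0.4, 1.5, -1.5]
opening: 0.669
[-0.37683293  1.51102671 -1.51518141] [ 29.5  38.9 101.5 -17.4  27.4 134.9]
shift [-6.2 -1.1 19. ] turn [ 0.3  0.  -0.1]
(-0.02, 0.03, 0) [244. 245.] [204. 235.]
(-0.02, 0.03, 0.005) [248. 240.] [198. 237.]
(0.02, 0.03, 0) [261. 189.] [197. 195.]
(0.048, 0.014, 0) [245. 134.] [199. 177.]
(-0.02, -0.03, 0) [148. 189.] [230. 276.]
(0.02, -0.03, 0) [161. 135.] [224. 235.]
```

View pics/c12.png

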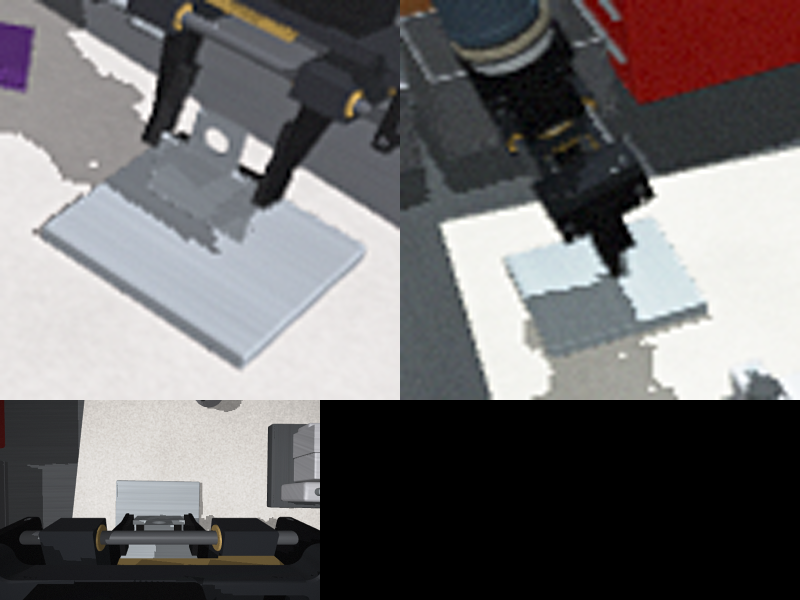

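The pad hangs with its ear up and its straight edge down. Its lower edge is at crop (150,190)–(245,235) against a predicted (148,189)–(244,245). Now I lower it onto the plate by feel.

```bash
python3 -m jog '[[[-2,-1,5],[0,0,0],1],[[-4,-1,11],[0,0,0],1],[[-5,-1,15],[0,0,0],1],[[-5,-1,16],[0,0,0],1],[[-5,-1,16],[0,0,0],1]]'; python3 -m jog '[[[0,0,1],[0,0,0],1],[[-0.5,0,2],[0,0,0],1],[[-0.5,0,2],[0,0,0],1]]'
```

```text
time_s: 32.68
position: [0.4933, 0.3584, 0.0261]
tcp_rot: [[0.964, -0.012, 0.267], [-0.011, -1.0, -0.006], [0.267, 0.003, -0.964]]
force: [-0.5, 1.1, -0.8]
opening: 0.672
time_s: 32.93
position: [0.4937, 0.3585, 0.0244]
tcp_rot: [[0.963, -0.012, 0.268], [-0.011, -1.0, -0.006], [0.268, 0.002, -0.964]]
force: [0.2, 0.1, -1.5]
opening: 0.67
```

```bash
python3 -m jog '[[[-0.3,0,1],[0,0,0],1],[[-0.3,0,1],[0,0,0],1]]'
```

```text
time_s: 33.1
position: [0.4936, 0.3584, 0.0234]
tcp_rot: [[0.963, -0.012, 0.268], [-0.011, -1.0, -0.006], [0.268, 0.002, -0.964]]
force: [-0.1, -0.1, -0.5]
opening: 0.67
```

```bash
python3 -m jog '[[[-0.3,0,1],[0,0,0],1],[[-0.3,0,1],[0,0,0],1]]'; python3 -m jog '[[[-0.3,0,1],[0,0,0],1],[[-0.3,0,1],[0,0,0],1]]';python3 -c "
from h import *
s=bot.read_state();print(s['force'],s['moment'].round(2))"
```

```text
time_s: 33.27
position: [0.4944, 0.3585, 0.0232]
tcp_rot: [[0.963, -0.012, 0.269], [-0.011, -1.0, -0.005], [0.269, 0.002, -0.963]]
force: [-0.5, -1.8, 3.4]
opening: 0.671
time_s: 33.43
position: [0.495, 0.3585, 0.0231]
tcp_rot: [[0.963, -0.012, 0.271], [-0.011, -1.0, -0.005], [0.271, 0.002, -0.963]]
force: [-1.0, -1.9, 8.2]
opening: 0.673
[-0.98102388 -1.87672506  8.19896215] [-0.56  0.01 -0.16]
```

```bash
python3 -m jog '[[[0.2,0,-0.8],[0,0,0],1],[[0.2,0,-0.8],[0,0,0],0.7],[[0.2,0,-0.8],[0,0,0],0.4],[[0.2,0,-0.8],[0,0,0],0],[[0.2,0,-0.8],[0,0,0],0],[[0.2,0,-0.8],[0,0,0],0],[[0.2,0,-0.8],[0,0,0],0]]'; python3 -m jog '[[[1,0,-5],[0,0,0],0],[[3,0,-14],[0,0,0],0],[[7,0,-30],[0,0,0],0],[[14,0,-55],[0,0,0],0],[[22,0,-85],[0,0,0],0],[[32,0,-120],[0,0,0],0],[[40,0,-150],[0,0,0],0],[[45,0,-170],[0,0,0],0],[[45,0,-172],[0,0,0],0],[[45,0,-172],[0,0,0],0]]'; python3 - <<'E'
from h import *
im,s=cap('wrist','w13.png');print(s['joint_positions'].round(1))
O=np.array([.4935,.3585,.032])
ps=[O+[-z,y,x] for x,y,z in((.048,.014,0),(.048,-.014,0),(.048,-.014,.005),(.048,.014,.005),(.02,.03,0),(.02,-.03,0),(.02,-.026,.014),(.02,.026,.014))]
print('pred ear/top',[proj('wrist',p,s).round(0) for p in ps])
g=cv2.cvtColor(im,cv2.COLOR_RGB2GRAY)
u,v=proj('wrist',O+[-.01,0,.02],s).astype(int);m=(im.max(2)<50).astype(np.uint8)
n,L,st,ce=cv2.connectedComponentsWithStats(m)
for k in range(1,n):
  if st[k][4]>40 and abs(ce[k]-[u,v]).max()<60:print('dark',st[k],ce[k])
a=cap('scene')[0]
print('scene eye',[ (proj('scene',O+[0,0,.034])).round(1)], 'backing corners pred',[proj('scene',p).round(1) for p in (ps[4],ps[5],O+[0,.03,-.02],O+[0,-.03,-.02])])
d=cv2.absdiff(a,cv2.cvtColor(cv2.imread('pics/scene0.png'),cv2.COLOR_BGR2RGB)).max(2)[230:330,410:530]
c=max(cv2.findContours((d>40).astype(np.uint8),0,2)[0],key=cv2.contourArea);print('diff bbox',np.array(cv2.boundingRect(c))+[410,230,0,0])
cv2.imwrite('pics/scene13.png',a[:,:,::-1]);b=cap('side')[0];cv2.imwrite('pics/side13.png',b[:,:,::-1])
# dark lining in side view
m=(b.max(2)<50)[130:200,190:280];ys,xs=np.nonzero(m)
print('side lining px',len(xs),xs.min()+190 if len(xs) else 0,xs.max()+190 if len(xs) else 0,ys.min()+130 if len(xs) else 0,ys.max()+130 if len(xs) else 0,'pred',[proj('side',O+[-.014,y,x]).round(0) for x,y in((-.019,-.026),(-.019,.026),(.02,.026),(.02,-.026))])
# bystanders: compare patches
for nm,img in(('scene',a),('side',b)):
  p0=cv2.cvtColor(cv2.imread(f'pics/{nm}0.png'),cv2.COLOR_BGR2RGB)
  for k,c in dict(can=(.695,.002,.13),piston=(.686,.273,.03),jar=(.688,-.278,.05),socket=(.397,-.018,.025),jaw=(.524,.134,.053),boss=(.6,.132,.04)).items():
    u,v=proj(nm,c).astype(int);t=p0[v-9:v+10,u-9:u+10];r=cv2.matchTemplate(img[v-15:v+16,u-15:u+16],t,cv2.TM_CCOEFF_NORMED);mm=cv2.minMaxLoc(r);print(nm,k,round(mm[1],3),np.array(mm[3])-6)
E
```

```text
time_s: 34.02
position: [0.4934, 0.3585, 0.0218]
tcp_rot: [[0.964, -0.012, 0.267], [-0.011, -1.0, -0.006], [0.267, 0.002, -0.964]]
force: [-0.0, -0.1, -1.6]
opening: 0.898
time_s: 34.85
position: [0.4915, 0.3595, 0.2024]
tcp_rot: [[0.962, -0.012, 0.271], [-0.012, -1.0, -0.003], [0.271, -0.0, -0.963]]
force: [-0.5, -0.1, -0.7]
opening: 0.999
[ 30.   24.6  94.9 -10.8  47.4 127.1]
pred ear/top [array([305., 216.]), array([331., 215.]), array([331., 220.]), array([305., 220.]), array([292., 214.]), array([344., 214.]), array([341., 226.]), array([296., 226.])]
dark [297 220  43   7 221] [317.94117647 223.72850679]
scene eye [array([473. , 272.5])] backing corners pred [array([485.3, 285.6]), array([458.4, 270.3]), array([480.8, 300.4]), array([454.6, 284.9])]
diff bbox [410 230  39  35]
side lining px 157 190 278 130 174 pred [array([231., 175.]), array([226., 167.]), array([224., 157.]), array([229., 166.])]
scene can 1.0 [0 0]
scene piston 1.0 [0 0]
scene jar 1.0 [0 0]
scene socket 0.921 [0 0]
scene jaw 0.32 [ 5 -6]
scene boss 0.289 [ 6 -6]
side can 0.999 [0 0]
side piston 0.999 [0 0]
side jar 0.999 [0 0]
side socket 0.856 [0 0]
side jaw 0.339 [0 0]
side boss 0.475 [6 1]
```

The wrist view finds the lining top edge at u 297–340, v 220–227 against a predicted 296–341, 219–226, so the pad is standing upright. The caliper patch seems occluded or shadowed by the arm, so I'll move away and recheck.

```bash
python3 -m jog '[[[0,-4,-15],[0,0,0],0],[[-10,-20,-40],[0,0,0],0],[[-40,-45,-70],[0,0,0],0],[[-70,-70,-90],[0,0,0],0],[[-100,-95,-100],[0,0,0],0],[[-130,-120,-110],[0,0,0],0],[[-155,-145,-118],[0,0,0],0],[[-175,-165,-118],[0,0,0],0],[[-190,-180,-118],[0,0,0],0],[[-195,-190,-118],[0,0,0],0],[[-195,-190,-118],[0,0,0],0],[[-195,-190,-118],[0,0,0],0]]'; python3 - <<'E'
from h import *
print(bot.read_state()['joint_positions'].round(1))
a=cap('scene','scene14.png')[0];b=cap('side','side14.png')[0]
O=np.array([.4935,.3585,.032])
for nm,img in(('scene',a),('side',b)):
  p0=cv2.cvtColor(cv2.imread(f'pics/{nm}0.png'),cv2.COLOR_BGR2RGB)
  for k,c in dict(can=(.695,.002,.13),piston=(.686,.273,.03),jar=(.688,-.278,.05),socket=(.397,-.018,.025),jaw=(.524,.134,.053),yellow=(.515,.031,.06)).items():
    u,v=proj(nm,c).astype(int);t=p0[v-8:v+9,u-9:u+10];r=cv2.matchTemplate(img[v-15:v+16,u-15:u+16],t,cv2.TM_CCOEFF_NORMED);mm=cv2.minMaxLoc(r);print(nm,k,round(mm[1],3),np.array(mm[3])-[6,7])
  lo,hi=(proj(nm,O+[-.007,0,0]).astype(int)-28,proj(nm,O+[-.007,0,0]).astype(int)+28)
  d=cv2.absdiff(img,p0).max(2)[lo[1]:hi[1],lo[0]:hi[0]]
  if 1:
    c=max(cv2.findContours((d>30).astype(np.uint8),0,2)[0],key=cv2.contourArea);print(nm,'change bbox',np.array(cv2.boundingRect(c))+[*lo,0,0])
  P=np.array([proj(nm,O+[-z,y,x]) for x,y,z in((.048,.014,0),(.048,-.014,0),(.02,.03,0),(.02,-.03,0),(-.02,.03,0),(-.02,-.03,0),(-.02,.03,.014),(-.02,-.03,.014))]);print('pred',P.min(0).round(),P.max(0).round())
  g=img[lo[1]:hi[1],lo[0]:hi[0]].max(2);ys,xs=np.nonzero(g<50);print('dark',len(xs), (xs.min()+lo[0],xs.max()+lo[0],ys.min()+lo[1],ys.max()+lo[1]) if len(xs) else '')
print('eye px',a[tuple(proj('scene',O+[0,0,.034]).round().astype(int)[::-1])],'ear px',a[tuple(proj('scene',O+[0,.011,.034]).round().astype(int)[::-1])])
E
```

```text
time_s: 36.0
position: [0.2741, 0.5512, 0.2596]
tcp_rot: [[0.964, -0.012, 0.267], [-0.01, -1.0, -0.008], [0.267, 0.005, -0.964]]
force: [-0.1, -0.4, -0.7]
opening: 1.001
[ 60.4  24.2  84.9 -15.2  64.3 156.9]
scene can 1.0 [0 0]
scene piston 1.0 [0 0]
scene jar 1.0 [0 0]
scene socket 1.0 [0 0]
scene jaw 0.682 [ 5 -5]
scene yellow 1.0 [0 0]
scene change bbox [445 263  43  36]
pred [455. 264.] [485. 300.]
dark 10 (np.int64(464), np.int64(485), np.int64(269), np.int64(281))
side can 0.999 [0 0]
side piston 0.999 [0 0]
side jar 0.999 [0 0]
side socket 0.999 [0 0]
side jaw 0.306 [0 0]
side yellow 0.963 [0 0]
side change bbox [224 153  12  29]
pred [225. 151.] [235. 176.]
dark 126 (np.int64(201), np.int64(255), np.int64(137), np.int64(174))
eye px [181 189 200] ear px [121 126 134]
```

```bash
python3 - <<'E'
from h import *
for nm in('scene','side'):
  p0,p1=[cv2.imread(f'pics/{nm}{k}.png') for k in('0','14')]
  for c in((.513,.17,.05),(.513,.10,.05),(.513,.134,.053),(.625,.132,.03),(.625,.13,.012)):
    u,v=proj(nm,c).round().astype(int);t=p0[v-5:v+6,u-5:u+6];r=cv2.matchTemplate(p1[v-10:v+11,u-10:u+11],t,cv2.TM_CCOEFF_NORMED);m=cv2.minMaxLoc(r);print(nm,c,round(m[1],3),np.array(m[3])-5)
E
```

```text
scene (0.513, 0.17, 0.05) 1.0 [0 0]
scene (0.513, 0.1, 0.05) 0.751 [-1  1]
scene (0.513, 0.134, 0.053) 0.879 [0 0]
scene (0.625, 0.132, 0.03) 1.0 [0 0]
scene (0.625, 0.13, 0.012) 1.0 [0 0]
side (0.513, 0.17, 0.05) 0.999 [0 0]
side (0.513, 0.1, 0.05) 0.997 [0 0]
side (0.513, 0.134, 0.053) 0.997 [0 0]
side (0.625, 0.132, 0.03) 0.902 [2 2]
side (0.625, 0.13, 0.012) 0.959 [0 0]
```

The caliper is seated, the bystanders haven't moved and the pad is standing. Handing in.

```bash
python3 -c "
from rig import bot
print(bot.hand_in())"
```

```text
the job is handed in; nothing more can be done
None
```

The job is done as asked and handed in after 36 s of robot time. One risk is that a single wrist force reading may have passed the 120 N limit.

**What I did**
- **Pin:** I worked it out with back-and-forth twists of about 1 rad, rising 3–4 mm per stroke, then laid it in the tray.
- **Pad:** I lifted it out by its ends, laid it on the sloped rest and let go. I then regrasped it and stood it on its long straight edge, ear up, on the plate, and let go.

**Last checks**
- **Pad:** the wrist view put the lining's top edge within about 1 pixel of where an upright pad should appear. Both fixed cameras broadly agreed.
- **Can, jar, piston and socket:** no shift in either camera.
- **Caliper:** no shift in any clean patch near it. The few patches that matched poorly take in areas where the pad and pin used to be.
- **Pin:** it was lying flat inside the tray when I last looked, just after letting go of it.

**What went wrong**
- **Force spike:** backing away from the tray, the arm ran joint 3 to its limit and stopped abruptly. The wrist reading jumped to about 122 N for one sample, over the 120 N limit. It was back near zero at the next reading and nothing was being touched, so it was probably from the sudden stop.
- **Pin pull:** an early twist pulled with 18 N, above the caliper's 16 N lift threshold. The cameras showed no caliper movement one stroke later.
- **Grip reading:** the first pad grasp read about 56–57 mm where 60 mm was expected. The pad was held throughout.

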